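Square a veneered panel into the corner of a gluing jig

TASK

Take the telescopic push stick out of its wooden rack and, reaching under the clear guard with it, gently nudge the square veneered panel until it lies flat and touches both fences of the squaring jig all along its two edges. Nobody knows how far the stick's rod is drawn out, so feel for it; never press hard on the bench, the panel or the guard, and keep the gripper off the panel. Then hang the stick back in its rack as it was, and leave the tape roll, glue bottle and metal bar where they are.

Things in the scene. Friction and masses are not known exactly. Their poses are not given: they have to be found in the camera images.
- jig: Squaring jig fixed on the bench: two pale wooden fences 22 mm wide, 20 mm high, 172 mm long, meeting in a square inside corner away from the robot. Origin: that corner, at bench height; one fence along -x (inner face y = 0), the other along -y (inner face x = 0). Panel's centre when home: x = y = -60 mm. The open side (-1,-1) faces the robot. 18 mm square posts at (-160,11) and (11,-160) mm.
- guard: Clear level plate on the jig's posts, 110 to 115 mm above the bench (origin and axes as the jig). From the corner along the diagonal (-1,-1) it covers 75 to 205 mm, and 135 mm to each side. It overhangs the panel edges to be pushed: come in from the robot's side, the stick leaning back about 30 degrees, tip ahead towards the corner.
- panel: Loose square panel 120 x 120 x 12 mm, 0.08 to 0.17 kg, pale border with a striped dark veneer diamond. Origin: centre of its underside, x and y along its edges. It starts about 10 to 46 mm off each fence, turned by up to 0.2 rad from the jig's axes.
- panel_center (a point): Centre of the panel, 6 mm above its underside; axes along its edges.
- stick_grip (a point): Push stick, 100 g, upright in the rack: square wooden handle 18 x 18 x 60 mm on a brass collar (40 mm across, 5 mm thick), below it a steel sleeve 13 mm wide, 110 mm long, and a thin rod 10 mm wide with a flat foot. The foot is 205 to 225 mm below this point, unknown; the rod slides only above 40 N. This point: handle's centre; z up along the stick, x, y square to the handle's faces.
- stick: Push stick; origin at the centre of the collar's underside, 35 mm below the handle's centre; axes as stick_grip.
- rack: Fixed wooden rack: a fork of two level prongs, 188 to 200 mm above the bench, with an 18 mm slot between them, open to -x (towards the robot), on an upright at +x; base 100 x 100 x 6 mm. Prongs reach from x = -45 to x = 43 mm. Origin: at bench height under the place of the stick. The stick hangs there by its collar: lift it about 10 mm and draw it out to -x.
- table: The blue bench top, fixed, its surface at height 0.
- tape_center (a point): Bystander: loose paper tape roll, outer diameter 100 mm, 25 mm high; its centre.
- glue_center (a point): Bystander: white bottle, 60 mm in diameter, 130 mm high; its centre.
- bar_center (a point): Bystander: flat metal bar 240 x 30 x 8 mm, long along x; its centre.
Things that resemble listed ones, but are neither listed nor needed, are in the scene too. What is meant by the stick is not purple, and is the smaller of those in its own colour. Several things look just like the panel: the one meant starts farthest to the robot's left.

How it is judged:
By the outcome, as a careful person would: the job done as asked, in the order asked, and still so for the second after the job is handed in, with the robot touching nothing.
It also fails if it takes over 72 s, if anything falls off the work surface, if the arm or the gripper's body presses on something with over 40 N, if the wrist force passes 120 N, or if a joint passes its speed limit or range.

ROBOT

A 6-joint arm with a two-finger parallel gripper is mounted at the origin on the work surface. World frame = base frame: x ahead of the robot, y to its left, z up, the work surface at z = 0. Lengths are in m, angles in degrees, forces in N, time in s.
With the tool pointing down it reaches from about 0.275 to 0.725 m from the base axis. Payload 5.6 kg.
Tool frame: the origin (TCP) lies midway between the tips of the shut fingers; the grasp point (between the pads) lies 19 mm behind it; z points along the fingers, y is the direction in which the jaws open and shut (so a half turn about z gives the same grasp; the last joint's range is limited). The gripper opens to 85 mm and grips with 20 to 120 N. Pads are 22 mm wide; open, the fingers measure 114 mm over their backs; the gripper's body (76 mm by 85 mm) begins 54 mm behind the grasp point. The pads swing forward as they close: fully open they stand 13 mm farther back than shut.
Start: joints at [-60.355, 14.616, 6.199, 0, -81.583, -16.306], TCP at [0.127, -0.535, 0.231] pointing down, gripper open.
Joint ranges: [-168.99, 168.99], [-69.2, 112.95], [-62.41, 85.93], [-164.36, 98.24], [-168.68, -3.75], [-174.98, 174.98]. Speed limits (degrees/s): [147.25, 147.25, 180, 180, 180, 180].

INTERFACE

Orientations are given as a 3x3 rotation matrix whose columns are the frame's x, y, z axes.
In Python, from bench import ctrl gives the robot as it stands. Calls block until the motion is done:
- ctrl.movep(position, orientation): joint-space move of the TCP to a pose.
- ctrl.movel(position, frame=None, v=0.15, until_force=None): straight line of the TCP; frame=None keeps the orientation; v is the mean speed in m/s. With until_force (N) it stops when the force on the tool has changed by that much, and returns True; else False.
- ctrl.set_joints(angles): joint-space move.
- ctrl.command_gripper(opening, newtons=None): opening from 0.0 (shut) to 1.0 (fully open); newtons is the grip in N (None keeps the last); returns when the fingers have stopped.
- ctrl.pause(seconds).
- ctrl.ik(position, orientation): joint angles nearest the present ones, or None.
- ctrl.sense(): the state.
- ctrl.snapshot(name): name is "scene" or "side" or "wrist"; returns the picture (400x640x3 uint8, red, green, blue); there is no depth.
- ctrl.camera_info(name): a dict with "K" (3x3 intrinsics, pixels), "view" (4x4, takes a point from world to camera coordinates); the wrist camera has in their place "tool_from_camera" (4x4, takes a point from camera to tool coordinates, whose origin is the TCP and whose axes are the flange's). Camera axes: x right, y down, z forward; pixel columns grow to the right and rows downward; lengths in m; the calibration is good to about 2 mm. The wrist camera is an equidistant fisheye: a pixel r from the principal point sees the ray r / f radians off the axis. A picture is of the moment at which its call begins: read the wrist's pose just before it. camera_info takes no time and is no camera call.
A pose or a line that the arm cannot do raises ctrl.Unreachable and nothing moves.
- ctrl.close_job(): hands the job in, once; it reports no verdict.
The state is a dict: "time": time; "joint_pos": joint angles; "dq": joint speeds; "effort": joint torques, N m; "position": TCP position; "orientation": TCP orientation; "force": force on the tool from outside, world axes, zero at the start; "wrist_torque": the same for the moment, N m; "opening": opening from 0.0 (shut) to 1.0 (fully open).
Only numpy, scipy, OpenCV 4.12 (cv2) and the standard library are available. Lean on these libraries where they do the work, as an engineer would, in place of code of your own. Each camera call takes 0.05 s, during which the arm holds its last target.

## Working session

There is one attempt and no reset: what is moved stays moved. The work goes in short steps, each a Python script; the robot and the scene stay as the last script left them, time stands still between calls to the robot, and variables do not carry over. Pictures are saved under pics/ and viewed, and the job is handed in when it is done.

```bash
ls -la; mkdir -p pics; python3 - <<'E'
from bench import ctrl
import cv2,numpy as np
np.set_printoptions(precision=4,suppress=True)
for n in ["scene","side","wrist"]:
    im=ctrl.snapshot(n); cv2.imwrite(f"pics/{n}0.png",im[:,:,::-1]); print(n,{k:v for k,v in ctrl.camera_info(n).items()})
s=ctrl.sense(); print(s)
E
```

```text
total 12
drwxr-xr-x  3 agent agent 4096 Dec  7 15:19 .
drwxr-xr-x 23 root  root  4096 Dec  7 15:19 ..
drwxr-xr-x  2 agent agent 4096 Dec  7 15:19 pics
scene {'K': array([[376.3446,   0.    , 321.9669],
       [  0.    , 376.3446, 190.9003],
       [  0.    ,   0.    ,   1.    ]]), 'view': array([[-0.2814,  0.9596,  0.0054,  0.2138],
       [ 0.6437,  0.193 , -0.7405, -0.2397],
       [-0.7116, -0.2049, -0.672 ,  1.404 ],
       [ 0.    ,  0.    ,  0.    ,  1.    ]])}
side {'K': array([[451.0278,   0.    , 323.6082],
       [  0.    , 451.0278, 193.9127],
       [  0.    ,   0.    ,   1.    ]]), 'view': array([[-0.8972, -0.4413,  0.0172,  0.4834],
       [-0.3479,  0.6821, -0.6432,  0.3211],
       [ 0.2721, -0.583 , -0.7655,  1.0671],
       [ 0.    ,  0.    ,  0.    ,  1.    ]])}
wrist {'K': array([[309.7069,   0.    , 320.7789],
       [  0.    , 309.7069, 202.6715],
       [  0.    ,   0.    ,   1.    ]]), 'tool_from_camera': array([[-0.0001, -0.9605, -0.2781,  0.0698],
       [ 1.    , -0.0002,  0.0004,  0.0011],
       [-0.0004, -0.2781,  0.9605, -0.1428],
       [ 0.    ,  0.    ,  0.    ,  1.    ]])}
{'time': 0.15, 'joint_pos': array([-60.3551,  14.6442,   6.1477,  -0.0184, -81.5831, -16.3039]), 'dq': array([ 0.0532, -0.1151,  0.2279, -0.0257,  0.023 ,  0.0438]), 'effort': array([ -0.0003, -38.694 ,  23.8081,   5.3666,  -0.0045,  -0.    ]), 'position': array([ 0.1268, -0.5348,  0.2306]), 'orientation': array([[-0.973 , -0.2307, -0.0004],
       [-0.2307,  0.973 ,  0.0014],
       [ 0.0001,  0.0014, -1.    ]]), 'force': array([-0.3127,  0.7592, -0.139 ]), 'wrist_torque': array([ 0.0291, -0.0109, -0.0083]), 'opening': 1.0017178240848712}
```

View pics/scene0.png

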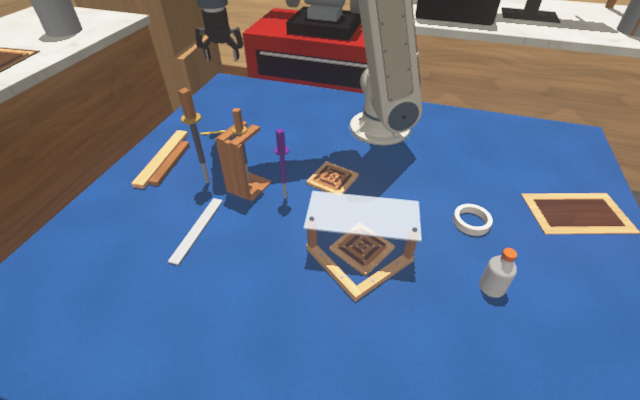

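View pics/side0.png

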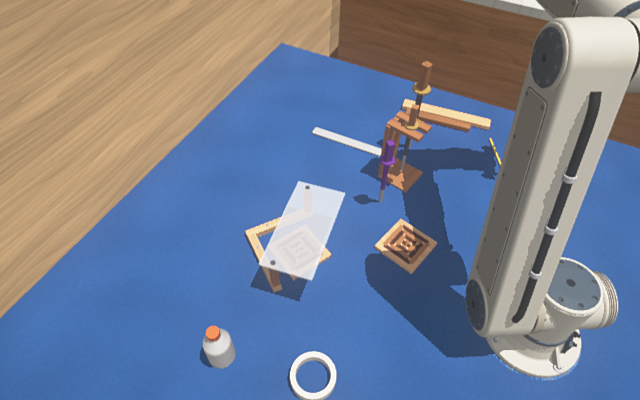

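View pics/wrist0.png

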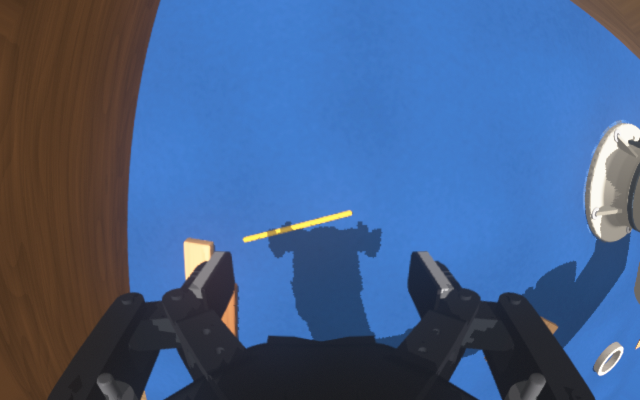

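Three sticks are in view in the scene picture: purple (281,145), a large brown one standing free (190,110), and a smaller brown one in the rack (238,120). There are two veneered panels, at (332,179) and under the guard at (362,247), plus a big plain-centred board at (578,213). The smaller brown stick in the rack and the panel under the guard fit the description. The crop below should confirm it.

```bash
python3 - <<'E'
import cv2
a=cv2.imread("pics/scene0.png"); b=cv2.imread("pics/side0.png")
cv2.imwrite("pics/c1.png",cv2.resize(a[80:305,150:430],None,fx=2.6,fy=2.6,interpolation=cv2.INTER_CUBIC))
cv2.imwrite("pics/c2.png",cv2.resize(b[50:300,240:500],None,fx=2.4,fy=2.4,interpolation=cv2.INTER_CUBIC))
E
```

```text
(no output)
```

View pics/c1.png

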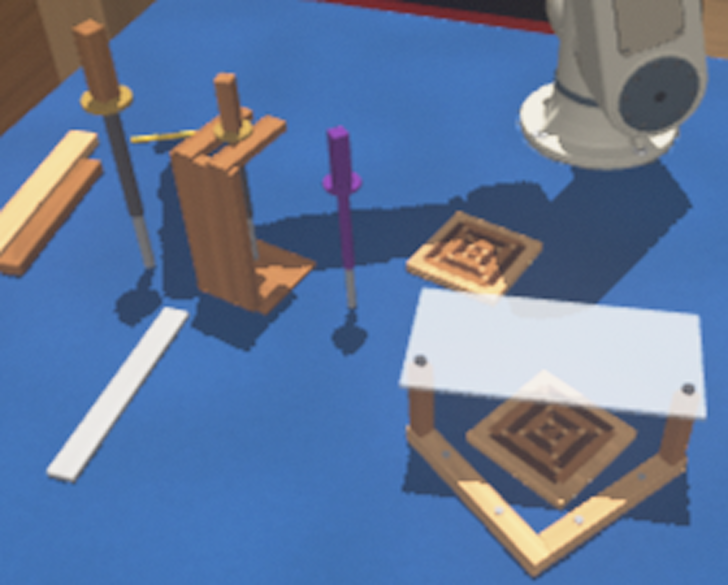

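View pics/c2.png

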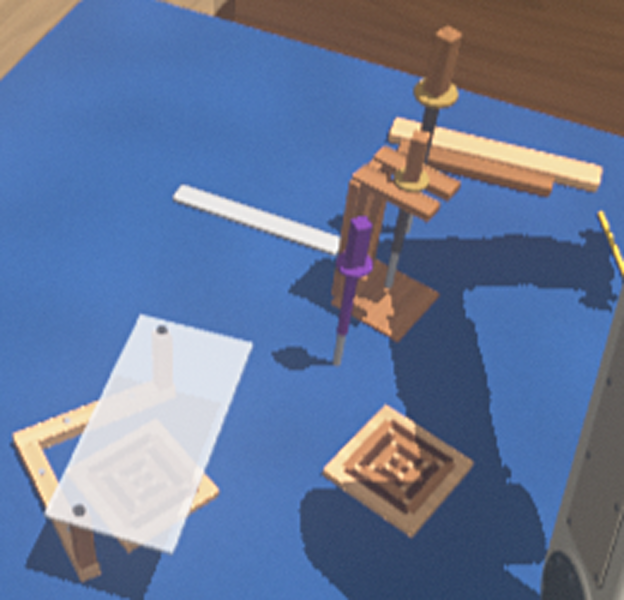

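The crop confirms the smaller brown stick hanging in the rack fork, and the target panel under the guard. Next I'll zoom in for point picking.

```bash
cat > h.py <<'E'
import cv2,numpy as np
np.set_printoptions(precision=4,suppress=True)
def crop(src,dst,x0,y0,x1,y1,f):
    a=cv2.imread(src)[y0:y1,x0:x1]; a=cv2.resize(a,None,fx=f,fy=f,interpolation=cv2.INTER_CUBIC)
    for x in range((x0//10+1)*10,x1,10):
        cv2.line(a,(int((x-x0+.5)*f),0),(int((x-x0+.5)*f),4 if x%50 else 12),(255,255,255),1)
        if x%20==0: cv2.putText(a,str(x),(int((x-x0+.5)*f)-10,22),0,.4,(255,255,255),1)
    for y in range((y0//10+1)*10,y1,10):
        cv2.line(a,(0,int((y-y0+.5)*f)),(6,int((y-y0+.5)*f)),(255,255,255),1)
        if y%20==0: cv2.putText(a,str(y),(8,int((y-y0+.5)*f)+4),0,.4,(255,255,255),1)
    cv2.imwrite(dst,a)
E
python3 - <<'E'
from h import *
crop("pics/scene0.png","pics/d1.png",298,185,428,303,6)
crop("pics/side0.png","pics/d2.png",236,172,352,302,5)
crop("pics/scene0.png","pics/d3.png",180,95,300,205,6)
crop("pics/side0.png","pics/d4.png",360,50,460,215,4)
E
```

```text
(no output)
```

View pics/d1.png

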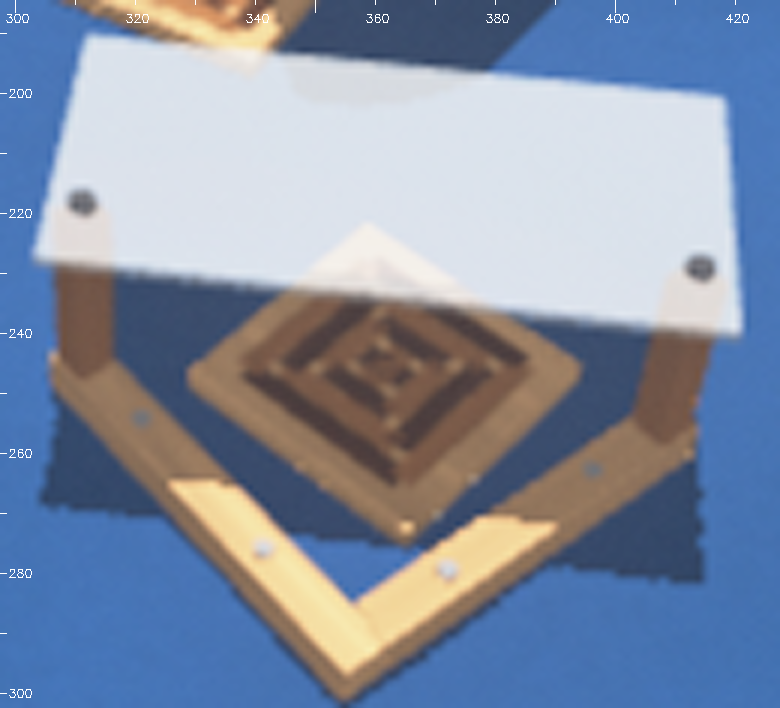

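View pics/d2.png

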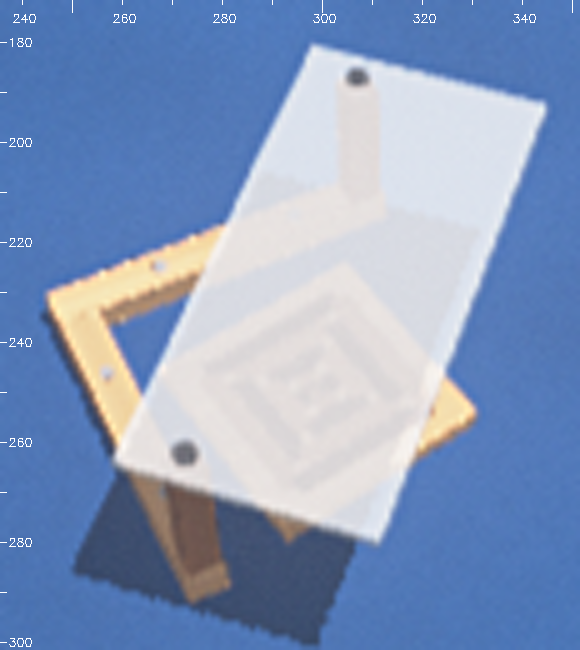

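View pics/d3.png

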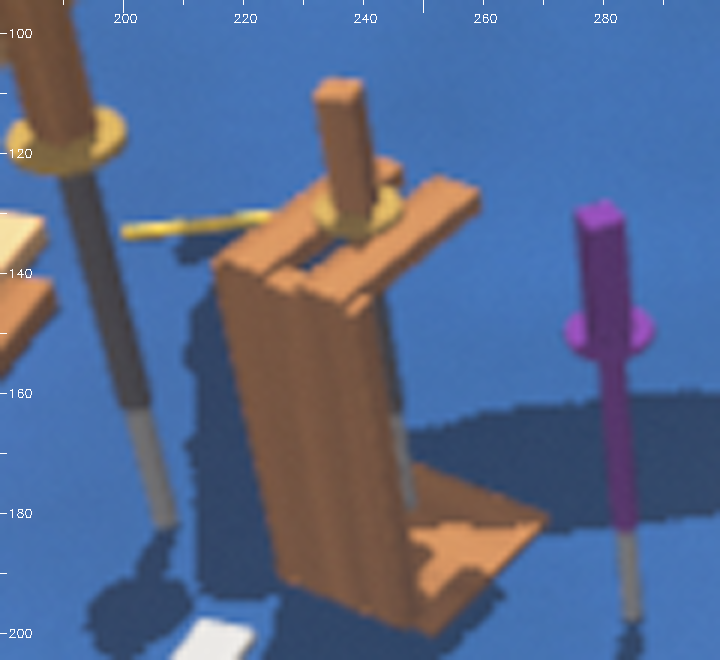

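View pics/d4.png

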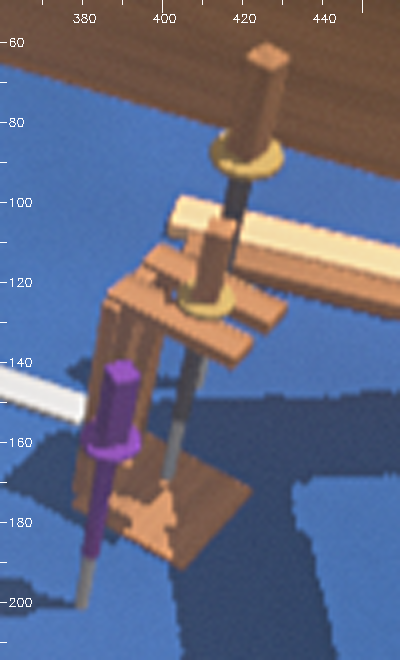

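```bash
cat >> h.py <<'E'
from bench import ctrl
from scipy.optimize import least_squares
CI={n:ctrl.camera_info(n) for n in ("scene","side","wrist")}
def proj(n,P):
    P=np.atleast_2d(P); c=CI[n]; q=P@c["view"][:3,:3].T+c["view"][:3,3]
    p=q@c["K"].T; return p[:,:2]/p[:,2:]
def onplane(n,uv,z):
    c=CI[n]; R=c["view"][:3,:3]; t=c["view"][:3,3]; o=-R.T@t
    d=R.T@np.linalg.inv(c["K"])@np.r_[uv,1]; return o+d*(z-o[2])/d[2]
def rz(a): return np.array([[np.cos(a),-np.sin(a),0],[np.sin(a),np.cos(a),0],[0,0,1]])
def fit(obs,x0):
    def f(x): 
        r=[]
        for n,uv,m in obs: r.append(proj(n,rz(x[2])@(np.array(m)/1000)+[x[0],x[1],0])[0]-uv)
        return np.ravel(r)
    s=least_squares(f,x0,loss="soft_l1"); 
    return s.x,f(s.x).reshape(-1,2)
E
cat > fit1.py <<'E'
from h import *
s2=2**.5
def G(d,e,z): return (-d/s2+e/s2,-d/s2-e/s2,z)
jo=[("scene",(356,285),(0,0,20)),("scene",(355,297),(22,22,20)),("scene",(355,301.7),(22,22,0)),
("scene",(311.8,190),G(205,135,115)),("scene",(418.3,200.7),G(205,-135,115)),("scene",(421.2,240.3),G(75,-135,111)),("scene",(303.2,228.2),G(75,135,111)),
("side",(298.3,180.3),G(75,135,115)),("side",(344.9,192.3),G(205,135,113)),("side",(311.5,280.1),G(205,-135,111)),("side",(258.5,264.1),G(75,-135,113)),
("side",(244.9,230.9),(22,22,20))]
J,r=fit(jo,[.6,.15,-.78]); print("jig",J,np.degrees(J[2])); print(r)
po=[]
for c,a,b in [((-60,60),(394.5,245.3),(293.5,278.0)),((60,60),(365,272.5),(268.5,247.1)),((60,-60),(329.2,247),(304.5,223.9)),((-60,-60),(358.8,221.5),(330.5,253.9))]:
    po+=[("scene",a,(*c,12)),("side",b,(*c,12))]
P,r=fit(po,[.55,.15,-.78]); print("panel",P,np.degrees(P[2])); print(r)
for n in("scene","side"): print(n,fit([o for o in po if o[0]==n],P)[0],fit([o for o in jo if o[0]==n],J)[0])
print("panel in jig",(rz(-J[2])@np.r_[P[:2]-J[:2],0])*1000, np.degrees(P[2]-J[2]))
# rack/stick
for n,uv,z in [("scene",(236.2,109.2),.265),("scene",(239.2,129.5),.2025),("side",(415,105.8),.265),("side",(411.3,124),.2025),
 ("scene",(251.7,123.7),.2),("scene",(246.5,122.3),.2),("scene",(259.5,127),.2),("scene",(237.3,144.5),.2),("scene",(215,137.5),.2),("scene",(270.8,180.3),.006),("scene",(251.2,200.7),0),
 ("side",(421,133),.2),("side",(430,126),.2),("side",(386,123),.2),("side",(396,111),.2),
 ("side",(422,173),.006),("side",(405,192),.006),("side",(378,177),.006)]:
    print(n,uv,z,onplane(n,uv,z))
E
python3 fit1.py
```

```text
jig [ 0.7114  0.0676 -0.634 ] -36.32286011321044
[[-0.0993 -0.515 ]
 [-0.0279 -0.7997]
 [-0.5904 -0.6699]
 [-0.4756 -0.245 ]
 [-0.6271 -0.8993]
 [-0.7754  0.0123]
 [-0.4527 -0.1832]
 [-1.1527  0.7668]
 [-0.9183  0.9831]
 [-0.291   0.7859]
 [-0.8847  0.7686]
 [-0.9628  0.0126]]
panel [ 0.5853  0.0551 -0.4685] -26.84114440932183
[[-0.0771 -1.1419]
 [-0.8809  0.3293]
 [ 0.4944 -0.209 ]
 [-1.6154 -1.1636]
 [-0.5236 -1.4479]
 [-0.5412  0.3104]
 [-0.568  -0.7416]
 [ 0.0622  0.2731]]
scene [ 0.5879  0.0561 -0.4774] [ 0.7126  0.0686 -0.637 ]
side [ 0.5836  0.0543 -0.459 ] [ 0.7106  0.0646 -0.6364]
panel in jig [-94.2688 -84.7157   0.    ] 9.481715703888609
scene (236.2, 109.2) 0.265 [ 0.4458 -0.3252  0.265 ]
scene (239.2, 129.5) 0.2025 [ 0.4452 -0.3267  0.2025]
side (415, 105.8) 0.265 [ 0.4416 -0.3333  0.265 ]
side (411.3, 124) 0.2025 [ 0.441  -0.3337  0.2025]
scene (251.7, 123.7) 0.2 [ 0.4052 -0.3083  0.2   ]
scene (246.5, 122.3) 0.2 [ 0.4027 -0.3252  0.2   ]
scene (259.5, 127) 0.2 [ 0.4144 -0.2809  0.2   ]
scene (237.3, 144.5) 0.2 [ 0.5073 -0.3027  0.2   ]
scene (215, 137.5) 0.2 [ 0.4952 -0.373   0.2   ]
scene (270.8, 180.3) 0.006 [ 0.4087 -0.2679  0.006 ]
scene (251.2, 200.7) 0 [ 0.5044 -0.2913  0.    ]
side (421, 133) 0.2 [ 0.4064 -0.314   0.2   ]
side (430, 126) 0.2 [ 0.3935 -0.3523  0.2   ]
side (386, 123) 0.2 [ 0.5046 -0.3087  0.2   ]
side (396, 111) 0.2 [ 0.4979 -0.3691  0.2   ]
side (422, 173) 0.006 [ 0.3826 -0.3637  0.006 ]
side (405, 192) 0.006 [ 0.4034 -0.2677  0.006 ]
side (378, 177) 0.006 [ 0.4966 -0.2869  0.006 ]
```

```bash
python3 - <<'E'
from h import *
# verticals: foot + top in both views
def vert(so,sd,):
    # triangulate a point
    def f(p): return np.r_[proj("scene",p)[0]-so,proj("side",p)[0]-sd]
    s=least_squares(f,[.45,-.3,.15]); return s.x,f(s.x)
print("purple top",vert((279.5,129.5),(389.5,140.5)));print("purple foot",vert((284.6,197.5),(379.5,200.5)))
print("big top",vert((186,91),(426.5,64))); print("big collar",vert((190.5,117),(421,88)))
print("big foot z0",onplane("scene",(206.5,182),0))
print("stick top",vert((236.2,109.2),(415,105.8))); print("collar",vert((239.2,129.5),(411.3,124)))
print("decoy panel",[onplane("scene",p,.012) for p in [(307,180),(331,163),(358,177),(336,196)]])
print("foot of stick",vert((247.8,179),(401.5,170.5)))
for n,p in [("pencil",(203,134)),("pencil2",(225,131)),("bar",(221,200)),("bar2",(173,262)),("tape",(473,220)),("glue",(495,290)),("woodA",(134,183)),("woodB",(185,135))]: print(n,onplane("scene",p,0))
E
```

```text
purple top (array([ 0.4611, -0.2034,  0.2382]), array([-0.725 , -0.8913, -0.5513,  0.9934]))
purple foot (array([ 0.4603, -0.2056, -0.0009]), array([-0.6371, -0.6959, -0.5291,  0.7568]))
big top (array([ 0.4598, -0.455 ,  0.3077]), array([-0.9783, -1.4584, -0.651 ,  1.7961]))
big collar (array([ 0.4609, -0.4601,  0.2286]), array([-0.3795, -0.5356, -0.2693,  0.653 ]))
big foot z0 [ 0.467  -0.4585  0.    ]
stick top (array([ 0.4414, -0.3292,  0.2646]), array([-0.6646, -0.8977, -0.4702,  1.0336]))
collar (array([ 0.4411, -0.3306,  0.2017]), array([-0.6059, -0.7866, -0.4454,  0.8986]))
decoy panel [array([ 0.3817, -0.1588,  0.012 ]), array([ 0.2788, -0.1105,  0.012 ]), array([ 0.3226, -0.0116,  0.012 ]), array([ 0.4259, -0.055 ,  0.012 ])]
foot of stick (array([ 0.4393, -0.3294,  0.0217]), array([-0.0987, -0.1166, -0.0784,  0.1304]))
pencil [ 0.2333 -0.6029  0.    ]
pencil2 [ 0.1926 -0.536   0.    ]
bar [ 0.5271 -0.3775  0.    ]
bar2 [ 0.7639 -0.3863  0.    ]
tape [ 0.3986  0.3341 -0.    ]
glue [0.6195 0.3828 0.    ]
woodA [ 0.5353 -0.6697  0.    ]
woodB [ 0.2578 -0.6615  0.    ]
```

```bash
cat >> h.py <<'E'
def down(a):  # tool z down, tool x = -(dir at angle a)
    x=-np.array([np.cos(a),np.sin(a),0]); z=np.array([0,0,-1.]); return np.c_[x,np.cross(z,x),z]
def snap(n,name):
    s=ctrl.sense(); im=ctrl.snapshot(n); cv2.imwrite(f"pics/{name}.png",im[:,:,::-1])
    np.savez(f"pics/{name}.npz",p=s["position"],R=s["orientation"]); return s
def wproj(name,P):
    d=np.load(f"pics/{name}.npz"); T=CI["wrist"]["tool_from_camera"]; K=CI["wrist"]["K"]
    q=(np.atleast_2d(P)-d["p"])@d["R"]; q=(q-T[:3,3])@T[:3,:3]
    r=np.hypot(q[:,0],q[:,1]); th=np.arctan2(r,q[:,2]); return K[:2,2]+(K[0,0]*th/r)[:,None]*q[:,:2]
E
python3 - <<'E'
from h import *
a=np.radians(-12)
ctrl.movep([.405,-.322,.36],down(a))
s=snap("wrist","w1"); print(s["time"],s["position"],s["orientation"],s["force"],s["joint_pos"])
crop("pics/w1.png","pics/w1c.png",200,80,440,300,3.2)
E
```

```text
1.5417 [ 0.4046 -0.3224  0.3596] [[-0.9781  0.2082 -0.0008]
 [ 0.2082  0.9781  0.0003]
 [ 0.0008  0.0001 -1.    ]] [ 0.48    0.1763 -0.0535] [-21.1839  10.8556  19.7677   0.0024 -98.9581 -80.8326]
```

View pics/w1.png

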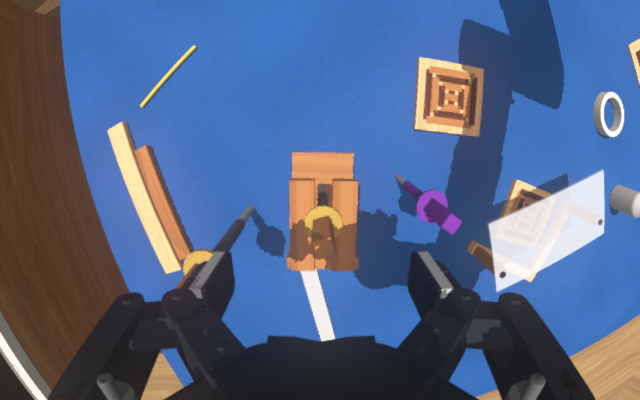

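View pics/w1c.png

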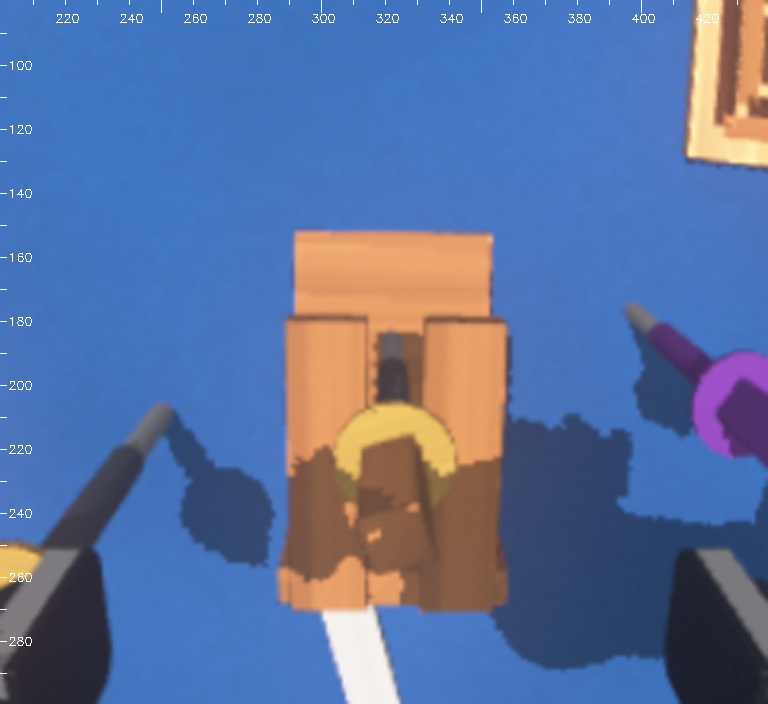

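```bash
python3 - <<'E'
from h import *
crop("pics/w1.png","pics/w1d.png",295,195,350,275,9)
a=cv2.imread("pics/w1d.png")
for th,col in((-12,(0,255,0)),(-3,(0,0,255)),(-21,(255,0,255))):
    R=rz(np.radians(th)); P=np.array([[-9,-9,0],[9,-9,0],[9,9,0],[-9,9,0]])/1000@R.T+[.4413,-.330,.265]
    u=wproj("w1",P); q=((u-[295,195]+.5)*9).astype(int); cv2.polylines(a,[q],True,col,1)
R=rz(np.radians(-12))
for m in([-45,9,200],[-45,-9,200],[0,0,205]): 
    u=wproj("w1",R@np.array(m)/1000+[.4413,-.330,0])[0]; print(m,u)
cv2.imwrite("pics/w1d.png",a)
E
```

```text
[-45, 9, 200] [328.5302 179.0046]
[-45, -9, 200] [310.4707 179.0171]
[0, 0, 205] [319.5494 223.2846]
```

View pics/w1d.png

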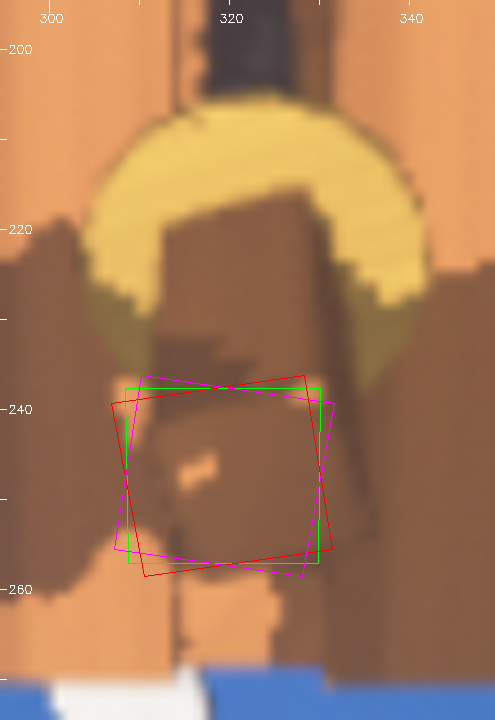

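```bash
python3 - <<'E'
from h import *
obs=[((312.5,219.8),(-9,-9,205)),((328.7,215.3),(-9,9,205)),((312,242.2),(-9,-9,265)),((329.8,238.3),(-9,9,265)),((335.8,254.2),(9,9,265)),((317.5,259),(9,-9,265))]
def f(x): return np.ravel([wproj("w1",rz(x[2])@np.array(m)/1000+[x[0],x[1],0])[0]-u for u,m in obs])
s=least_squares(f,[.441,-.33,0.]); print(s.x,np.degrees(s.x[2]));print(f(s.x).reshape(-1,2))
# rack: prong tips + base
R0=[((289.5,179.3),(-45,-9-26,200)),((313.8,179.3),(-45,-9,200)),((332,179.8),(-45,9,200)),((358,179.8),(-45,35,200)),((292,152.5),(-50,-50,6)),((353.5,153),(-50,50,6))]
obs=[R0[1],R0[2],R0[4],R0[5]]
s=least_squares(f,[.441,-.33,-.2]); print(s.x,np.degrees(s.x[2]));print(f(s.x).reshape(-1,2))
E
```

```text
[ 0.4434 -0.3266  0.0846] 4.846917811036498
[[-0.3385 -0.7893]
 [ 0.4534 -1.1721]
 [-1.6832  0.3273]
 [ 1.2473 -1.5524]
 [ 1.1502  1.2138]
 [-0.8179  1.9318]]
[ 0.4428 -0.327  -0.2205] -12.63208505853432
[[ 0.3932  0.4746]
 [ 0.2386  0.1674]
 [-0.7724 -0.5997]
 [-0.256  -0.4187]]
```

```bash
python3 - <<'E'
from h import *
R=down(np.radians(4))
ctrl.movep([.4432,-.3267,.30],R)
ctrl.movel([.4432,-.3267,.217],v=.12)
f0=ctrl.sense()["force"]
ctrl.command_gripper(0.0,100)
s=ctrl.sense(); print(s["time"],s["position"],s["opening"],s["force"]-f0,s["wrist_torque"])
np.savez("grip.npz",p=s["position"],R=s["orientation"])
snap("scene","s1"); snap("wrist","w2")
crop("pics/s1.png","pics/s1c.png",180,60,300,205,4); 
E
```

```text
3.4583 [ 0.4433 -0.3269  0.2173] 0.19886964984422678 [ 0.1646 -1.7871  1.0152] [-0.0556  0.0136  0.0254]
```

View pics/s1c.png

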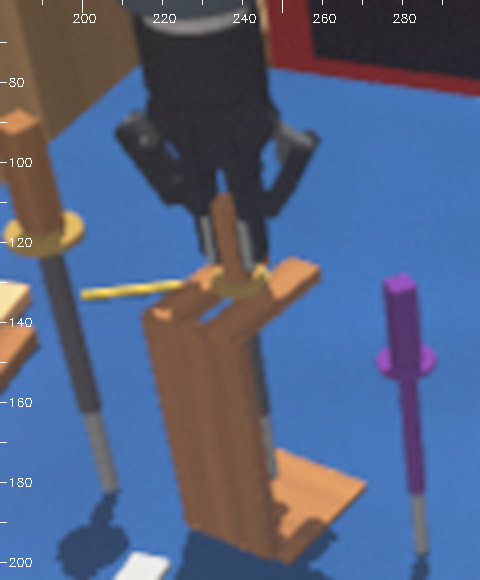

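View pics/w2.png

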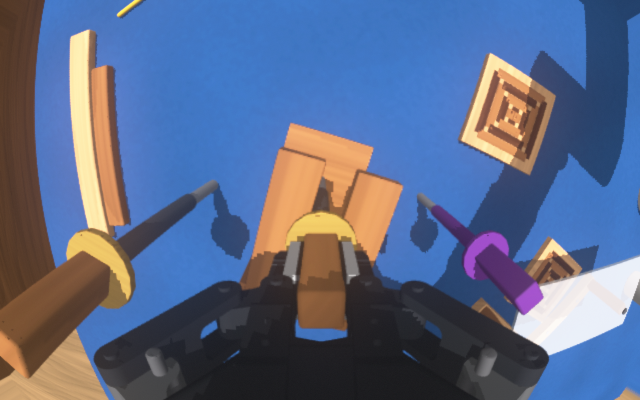

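The wrist view shows the handle square between the pads at (322,275), with the collar just below at (321,230). Next: lift, draw out, and feel for the bench.

```bash
python3 - <<'E'
from h import *
g=np.load("grip.npz"); p=g["p"]; a=np.radians(-12.4); d=np.array([np.cos(a),np.sin(a),0])
ctrl.movel(p+[0,0,.012],v=.06)
s=ctrl.sense(); print("lift",s["time"],s["force"],s["wrist_torque"],s["opening"])
ctrl.movel(p+[0,0,.012]-d*.12,v=.1)
s=ctrl.sense(); print("out",s["time"],s["position"],s["force"],s["wrist_torque"],s["opening"])
snap("scene","s2"); snap("side","sd2")
crop("pics/s2.png","pics/s2c.png",180,60,330,215,4); crop("pics/sd2.png","pics/sd2c.png",360,50,500,225,4)
E
```

```text
lift 3.9167 [-0.0729 -0.2357 -1.407 ] [ 0.0405 -0.0151  0.0002] 0.1998076097141607
out 5.2667 [ 0.3265 -0.3012  0.2292] [-0.5842 -0.5441 -0.289 ] [ 0.0389 -0.0321 -0.0089] 0.1977780263571901
```

View pics/s2c.png

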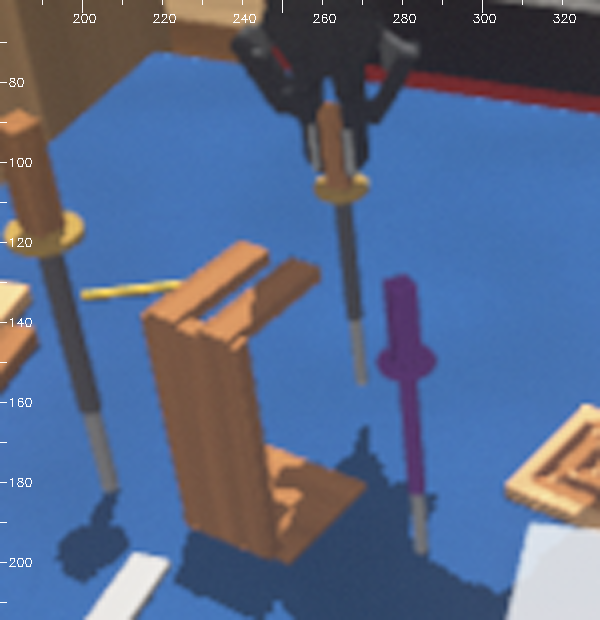

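View pics/sd2c.png

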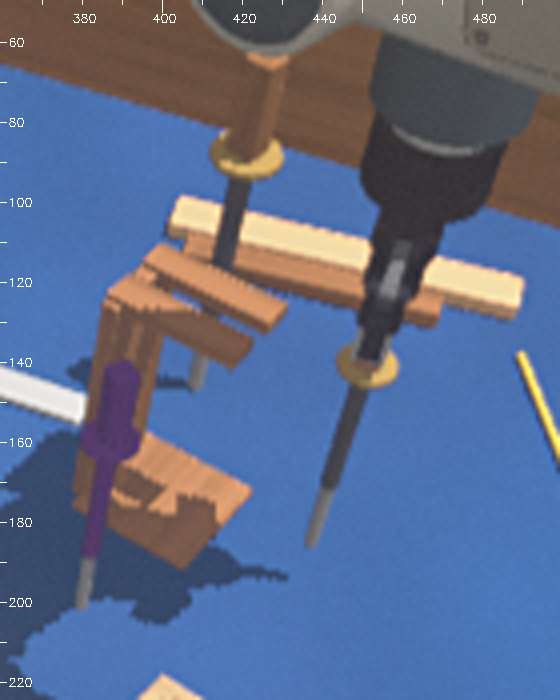

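```bash
python3 - <<'E'
from h import *
p=ctrl.sense()["position"]
ctrl.movel(p-[0,0,.012],v=.08); ctrl.pause(.15)
hit=ctrl.movel(p-[0,0,.055],v=.02,until_force=2.5)
s=ctrl.sense(); print(hit,s["time"],s["position"],s["force"],s["wrist_torque"])
ctrl.movel(s["position"]+[0,0,.006],v=.03); ctrl.pause(.15)
hit=ctrl.movel(s["position"]-[0,0,.004],v=.008,until_force=2.0)
s=ctrl.sense(); print(hit,s["time"],s["position"],s["orientation"],s["force"])
ctrl.movel(s["position"]+[0,0,.06],v=.1)
s=ctrl.sense();print(s["time"],s["force"])
E
```

```text
True 7.1167 [ 0.3265 -0.3013  0.1909] [0.0534 0.5491 3.4441] [0.3023 0.0209 0.0345]
True 8.4417 [ 0.3265 -0.3013  0.1909] [[-0.9976 -0.0697 -0.0018]
 [-0.0697  0.9976  0.001 ]
 [ 0.0017  0.0011 -1.    ]] [-0.3124  0.1453  4.2531]
9.2 [-0.0652 -0.0255 -1.3241]
```

```bash
cat >> h.py <<'E'
J=np.array([0.7120,0.0681,np.radians(-36.4)])   # refined later
L=.1910; LEAN=np.radians(36)
def lean(Jp=None,ln=LEAN):
    Jp=J if Jp is None else Jp
    a=Jp[2]+np.pi/4; u=np.array([np.cos(a),np.sin(a),0]); k=np.array([0,0,1.])
    z=np.sin(ln)*u-np.cos(ln)*k; x=-np.cos(ln)*u-np.sin(ln)*k; return np.c_[x,np.cross(z,x),z]
def j2w(x,y,z=0,Jp=None):
    Jp=J if Jp is None else Jp
    return rz(Jp[2])@np.array([x,y,z])/1000+[Jp[0],Jp[1],0]
def w2j(p): return rz(-J[2])@(np.asarray(p)-[J[0],J[1],0])*1000
def tcp_for(x,y,z):  # foot centre in jig mm -> tcp
    return j2w(x,y,z)-L*lean()[:,2]
def foot(s=None):
    s=s or ctrl.sense(); return w2j(s["position"]+L*s["orientation"][:,2])
E
python3 - <<'E'
from h import *
R=lean()
for f in [(-185,-185,60),(-185,-185,5),(-115,-170,5),(-115,-127,5),(-127,-75,5),(-75,-127,5),(-170,-75,5)]:
    p=tcp_for(*f); print(f,p,ctrl.ik(p,R))
s=ctrl.sense(); print(s["joint_pos"])
E
```

```text
(-185, -185, 60) [0.3423 0.0122 0.2145] None
(-185, -185, 5) [0.3423 0.0122 0.1595] None
(-115, -170, 5) [ 0.4076 -0.0173  0.1595] [  27.6654  -24.977   -59.8556   29.0256  -23.3102 -132.6244]
(-115, -127, 5) [0.4331 0.0173 0.1595] [  29.4753  -20.4445  -60.1862   37.7035  -20.0277 -143.1355]
(-127, -75, 5) [0.4543 0.0663 0.1595] [  32.2221  -16.0432  -60.3294   49.2258  -18.1203 -157.2646]
(-75, -127, 5) [ 0.4653 -0.0064  0.1595] [  22.9112  -15.225   -55.02     29.475   -17.1746 -130.03  ]
(-170, -75, 5) [0.4197 0.0918 0.1595] None
[-22.4187   2.3678  -5.6865  -0.0929 -82.2668 -63.59  ]
```

```bash
python3 - <<'E'
from h import *
import h
def R_(ln,flip,daz=0):
    Jp=J+[0,0,np.radians(daz)]; R=lean(Jp,np.radians(ln))
    return R@np.diag([-1,-1,1]) if flip else R
pts=[(-185,-185,40),(-115,-170,5),(-115,-127,5),(-75,-127,5),(-170,-75,5),(-127,-75,5)]
for ln in (20,26,30,36):
  for flip in (0,1):
   for daz in (-30,0,30):
    R=R_(ln,flip,daz); out=[]
    for f in pts:
        q=ctrl.ik(j2w(*f)-L*R[:,2],R); out.append("----" if q is None else " ".join("%.0f"%v for v in q))
    print(ln,flip,daz,out)
E
```

```text
20 0 -30 ['49 -15 -36 21 -64 -169', '36 -7 -35 21 -53 -159', '38 -3 -32 22 -53 -161', '32 0 -28 21 -51 -155', '48 -1 -30 23 -55 -171', '41 2 -28 22 -54 -165']
20 0 0 ['35 -20 -35 10 -57 -121', '23 -9 -32 6 -48 -107', '26 -6 -30 8 -47 -112', '21 -2 -25 6 -47 -105', '38 -6 -32 13 -48 -127', '32 -3 -28 11 -47 -119']
20 0 30 ['12 -12 -22 -10 -62 -60', '5 -2 -18 -13 -58 -51', '10 0 -17 -11 -56 -56', '6 4 -12 -13 -58 -52', '22 -3 -21 -7 -53 -70', '17 2 -16 -9 -54 -64']
20 1 -30 ['49 -15 -36 21 -64 11', '36 -7 -35 21 -53 21', '38 -3 -32 22 -53 19', '32 0 -28 21 -51 25', '48 -1 -30 23 -55 9', '41 2 -28 22 -54 15']
20 1 0 ['35 -20 -35 10 -57 59', '23 -9 -32 6 -48 73', '26 -6 -30 8 -47 68', '21 -2 -25 6 -47 75', '38 -6 -32 13 -48 53', '32 -3 -28 11 -47 61']
20 1 30 ['12 -12 -22 -10 -62 120', '5 -2 -18 -13 -58 129', '10 0 -17 -11 -56 124', '6 4 -12 -13 -58 128', '22 -3 -21 -7 -53 110', '17 2 -16 -9 -54 116']
26 0 -30 ['----', '42 -11 -45 32 -48 -173', '----', '37 -4 -39 32 -45 -169', '54 -4 -39 32 -52 175', '----']
26 0 0 ['42 -28 -45 18 -52 -131', '25 -15 -41 11 -39 -114', '29 -12 -40 14 -38 -
[... 1796 characters left out ...]
29 -20 -60 38 -20 -143', '23 -15 -55 29 -17 -130', '----', '32 -16 -60 49 -18 -157']
36 0 30 ['-11 -16 -28 -32 -58 -28', '-16 -5 -23 -36 -54 -19', '-8 -4 -24 -34 -49 -26', '-11 1 -19 -35 -51 -23', '9 -10 -31 -27 -40 -45', '2 -5 -25 -30 -43 -36']
36 1 -30 ['80 -25 -57 38 -70 -28', '52 -16 -61 51 -47 -20', '51 -10 -57 53 -45 -22', '41 -8 -56 57 -39 -18', '63 -6 -53 49 -51 -29', '54 -5 -53 53 -46 -25']
36 1 0 ['102 -60 -62 36 -90 -4', '28 -25 -60 29 -23 47', '29 -20 -60 38 -20 37', '23 -15 -55 29 -17 50', '----', '32 -16 -60 49 -18 23']
36 1 30 ['-11 -16 -28 -32 -58 152', '-16 -5 -23 -36 -54 161', '-8 -4 -24 -34 -49 154', '-11 1 -19 -35 -51 157', '9 -10 -31 -27 -40 135', '2 -5 -25 -30 -43 144']
```

```bash
python3 - <<'E'
from h import *
pts=[(-175,-195,40),(-150,-185,5),(-115,-170,5),(-115,-127,5),(-80,-127,5),(-175,-75,5),(-175,-90,5),(-127,-75,5)]
for ln,daz in ((35,8),(36,12),(36,16),(36,20),(38,20),(40,25)):
    R=lean(J+[0,0,np.radians(daz)],np.radians(ln)); out=[]
    for f in pts:
        q=ctrl.ik(j2w(*f)-L*R[:,2],R); out.append("----" if q is None else " ".join("%.0f"%v for v in q))
    dl=105*np.tan(np.radians(ln))*np.cos(np.radians(daz))-8; s=(210-dl)*2**.5-127
    print(ln,daz,"min other coord",-s,out)
E
```

```text
35 8 min other coord -78.3349244725562 ['35 -37 -53 16 -42 -117', '26 -29 -54 11 -30 -107', '18 -21 -48 2 -28 -93', '25 -18 -50 11 -24 -107', '18 -13 -43 1 -25 -92', '40 -21 -59 35 -23 -142', '40 -23 -59 33 -24 -140', '31 -15 -53 24 -20 -125']
36 12 min other coord -75.77006472269201 ['25 -35 -49 4 -40 -97', '17 -26 -49 -4 -31 -84', '10 -18 -42 -12 -31 -72', '19 -17 -45 -2 -26 -87', '11 -11 -38 -12 -28 -72', '37 -21 -58 28 -21 -130', '37 -23 -58 26 -22 -127', '28 -15 -49 13 -20 -108']
36 16 min other coord -77.59181848017167 ['12 -29 -42 -11 -43 -72', '6 -21 -41 -18 -37 -61', '2 -15 -36 -22 -37 -53', '12 -14 -38 -15 -31 -67', '5 -9 -32 -21 -34 -56', '34 -20 -53 15 -22 -112', '33 -22 -53 12 -24 -108', '23 -13 -43 -2 -24 -87']
36 20 min other coord -79.9188210411933 ['1 -24 -36 -22 -48 -52', '-3 -17 -36 -27 -43 -44', '-5 -12 -32 -29 -43 -40', '5 -11 -33 -24 -37 -51', '-1 -6 -28 -27 -39 -44', '29 -18 -47 0 -26 -90', '27 -19 -46 -3 -27 -86', '17 -11 -36 -14 -30 -68']
38 20 min other coord -72.28012043432341 ['-3 -24 -36 -26 -48 -46', '-7 -17 -36 -31 -43 -37', '-8 -12 -32 -33 -43 -34', '2 -11 -34 -28 -36 -45', '-4 -7 -28 -32 -39 -38', '29 -19 -49 0 -22 -90', '26 -21 -48 -3 -24 -85', '15 -12 -37 -18 -28 -64']
40 25 min other coord -68.37266229500491 ['-18 -18 -31 -37 -56 -23', '-19 -12 -31 -41 -52 -16', '-19 -7 -28 -41 -50 -16', '-9 -7 -29 -39 -44 -24', '-13 -3 -24 -40 -46 -21', '14 -15 -39 -25 -30 -53', '11 -16 -39 -28 -33 -48', '3 -8 -31 -34 -36 -38']
```

```bash
cat >> h.py <<'E'
DAZ=np.radians(20)
_l=lean
def lean(): return _l(J+[0,0,DAZ],LEAN)
E
python3 - <<'E'
from h import *
print(tcp_for(-175,-195,40))
ctrl.movel([.33,-.10,.28],v=.2)
s=ctrl.sense(); print(s["time"])
ctrl.movep(tcp_for(-175,-195,40),lean())
ctrl.pause(.1)
s=ctrl.sense(); print(s["time"],s["position"],s["joint_pos"],foot(s),s["force"])
snap("scene","s3"); snap("side","sd3"); snap("wrist","w3")
crop("pics/s3.png","pics/s3c.png",290,100,430,305,3.8); crop("pics/sd3.png","pics/sd3c.png",236,160,400,310,4.6)
E
```

```text
[ 0.3569 -0.0387  0.1945]
10.3667
11.2167 [ 0.358  -0.0391  0.1956] [  1.0027 -24.161  -35.5605 -21.4724 -47.8864 -52.2944] [-173.8086 -194.7368   41.0657] [ 0.0053 -0.1533 -0.7379]
```

View pics/s3c.png

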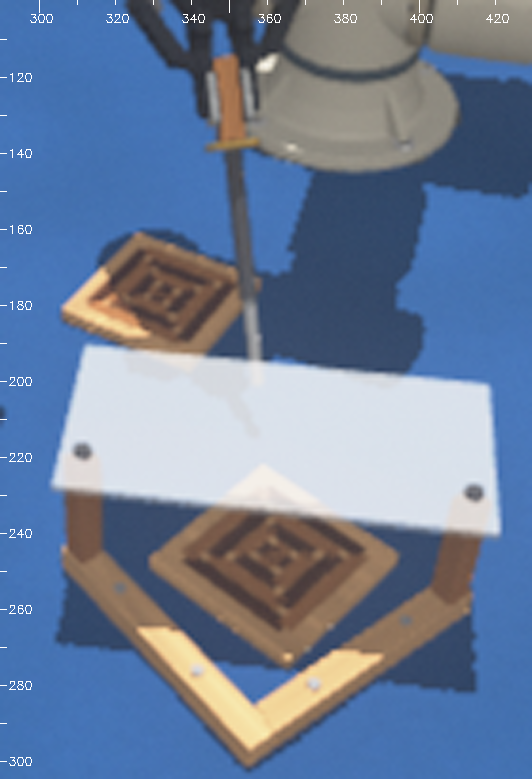

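View pics/sd3c.png

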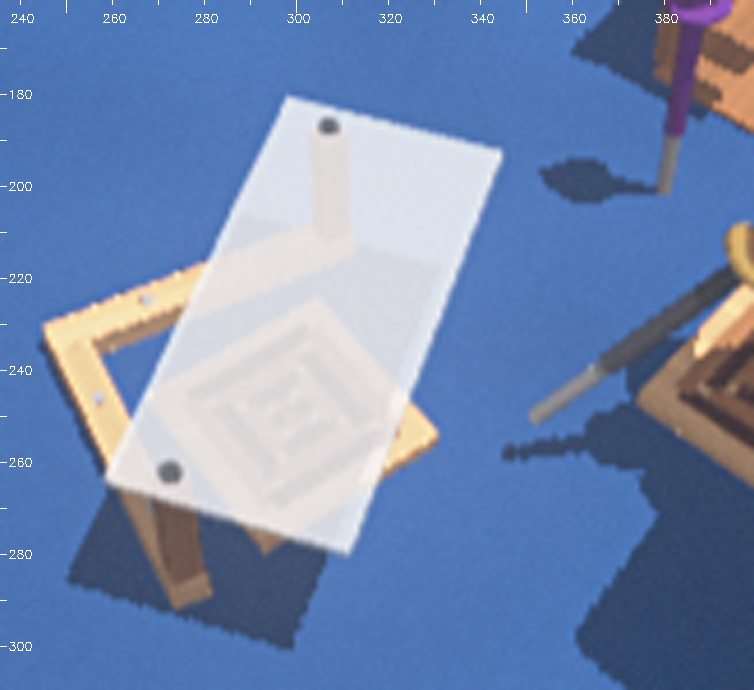

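View pics/w3.png

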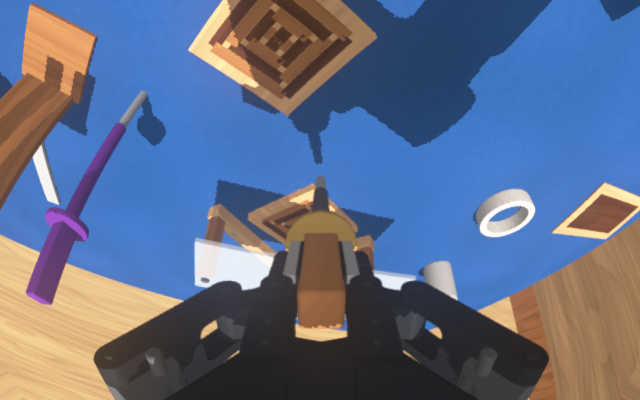

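```bash
python3 - <<'E'
from h import *
for n,f,uv in (("scene","s3",(357.1,200.8)),("side","sd3",(351.8,250.4)),("scene","s2",(269.7,155.7)),("side","sd2",(437,186))):
    d=np.load(f"pics/{f}.npz"); F=d["p"]+L*d["R"][:,2]; print(n,F,proj(n,F)[0],"obs",uv,"obs-pred",np.array(uv)-proj(n,F)[0])
    C=d["p"]+.019*0*d["R"][:,2]
E
sed -i 's/^    print("panel in jig"/&/' fit1.py
python3 - <<'E'
import sys; sys.argv=['x']
exec(open('fit1.py').read().split("# rack/stick")[0].replace("print(r)","pass"))
for n in("scene","side"):
    for off in ((0,0),): pass
E
```

```text
scene [0.4565 0.0145 0.0411] [357.647  200.4341] obs (357.1, 200.8) obs-pred [-0.547   0.3659]
side [0.4565 0.0148 0.0409] [350.2652 251.1581] obs (351.8, 250.4) obs-pred [ 1.5348 -0.7581]
scene [ 0.3265 -0.3012  0.0382] [269.9579 154.7869] obs (269.7, 155.7) obs-pred [-0.2579  0.9131]
side [ 0.3265 -0.3011  0.0381] [435.8268 186.1729] obs (437, 186) obs-pred [ 1.1732 -0.1729]
jig [ 0.7114  0.0676 -0.634 ] -36.32286011321044
panel [ 0.5853  0.0551 -0.4685] -26.84114440932183
scene [ 0.5879  0.0561 -0.4774] [ 0.7126  0.0686 -0.637 ]
side [ 0.5836  0.0543 -0.459 ] [ 0.7106  0.0646 -0.6364]
panel in jig [-94.2688 -84.7157   0.    ] 9.481715703888609
```

```bash
cat > fit2.py <<'E'
exec(open('fit1.py').read().split("# rack/stick")[0].replace("print(","(lambda *a:0)("))
off={"scene":np.array((-.4,.5)),"side":np.array((1.3,-.5))}
cor=lambda o:[(n,np.array(u)-off[n],m) for n,u,m in o]
j,r=fit(cor(jo),J); 
p,r2=fit(cor(po),P)
if __name__=="__main__":
    print("J",j,np.degrees(j[2]),np.abs(r).max()); print("P",p,np.degrees(p[2]),np.abs(r2).max())
    for n in("scene","side"): print(n,fit([o for o in cor(po) if o[0]==n],P)[0],fit([o for o in cor(jo) if o[0]==n],J)[0])
    print("rel",rz(-j[2])@np.r_[p[:2]-j[:2],0]*1000,np.degrees(p[2]-j[2]))
E
python3 fit2.py
```

```text
J [ 0.7116  0.0688 -0.6358] -36.427659970023846 0.9175287481294845
P [ 0.586   0.0569 -0.4674] -26.781596540327563 1.2472114070378666
scene [ 0.5859  0.0567 -0.478 ] [ 0.7109  0.0692 -0.6374]
side [ 0.5859  0.0572 -0.4577] [ 0.7127  0.0675 -0.6348]
rel [-93.9542 -84.2002   0.    ] 9.646063429696284
```

```bash
sed -i 's/^J=np.array.*/J=np.array([0.7116,0.0688,np.radians(-36.43)])/' h.py
cat >> h.py <<'E'
def go(x,y,z,v=.1,uf=None,rep=True):
    h=ctrl.movel(tcp_for(x,y,z),frame=lean(),v=v,until_force=uf)
    if rep:
        s=ctrl.sense(); print("t%.2f"%s["time"],"foot",foot(s).round(1),"F_jig",(rz(-J[2])@s["force"]).round(2),h)
    return h
E
python3 - <<'E'
from h import *
go(-148,-188,30)
go(-148,-188,10,.06,4)
go(-115,-172,7,.08,4)
ctrl.pause(.1)
go(-115,-172,5.2,.02,3); ctrl.pause(.2); print(foot(), ctrl.sense()["opening"])
snap("side","sd4"); crop("pics/sd4.png","pics/sd4c.png",236,160,400,310,4.6)
E
```

```text
t11.81 foot [-148.2 -188.3   29.6] F_jig [ 0.63 -0.3  -0.63] False
t12.29 foot [-148.2 -188.2    9.6] F_jig [-0.19  0.38 -0.55] False
t12.90 foot [-115.3 -172.2    6.7] F_jig [-0.61  0.42 -1.63] False
t13.25 foot [-115.3 -172.1    5.2] F_jig [ 0.09  0.86 -1.55] False
[-114.9966 -171.9933    5.2873] 0.1990449557300044
```

View pics/sd4c.png

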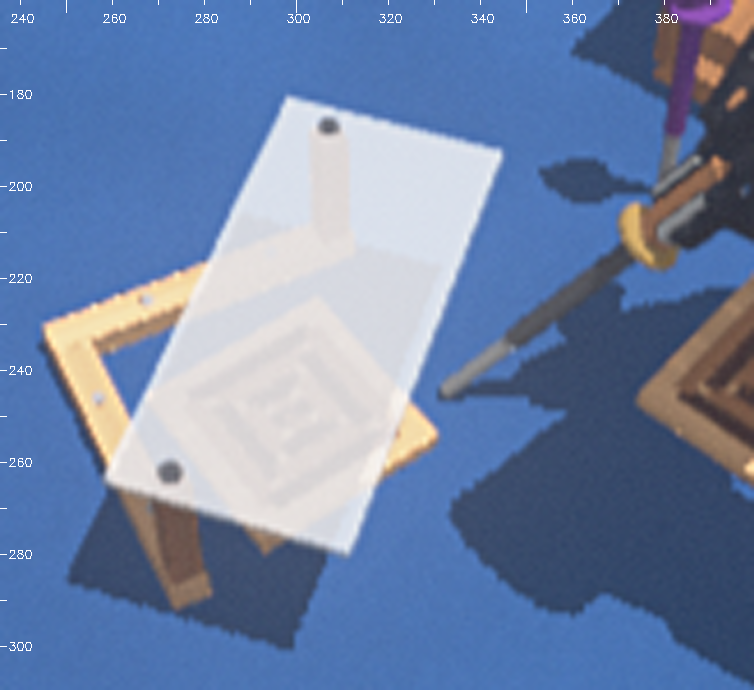

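```bash
python3 - <<'E'
from h import *
go(-115,-134,5.2,.04,6)
snap("side","sd5"); snap("scene","s5"); crop("pics/sd5.png","pics/sd5c.png",236,160,400,310,4.6);crop("pics/s5.png","pics/s5c.png",298,185,428,303,6)
E
```

```text
t14.60 foot [-114.9 -134.     5.3] F_jig [ 0.41  0.29 -2.34] False
```

View pics/sd5c.png

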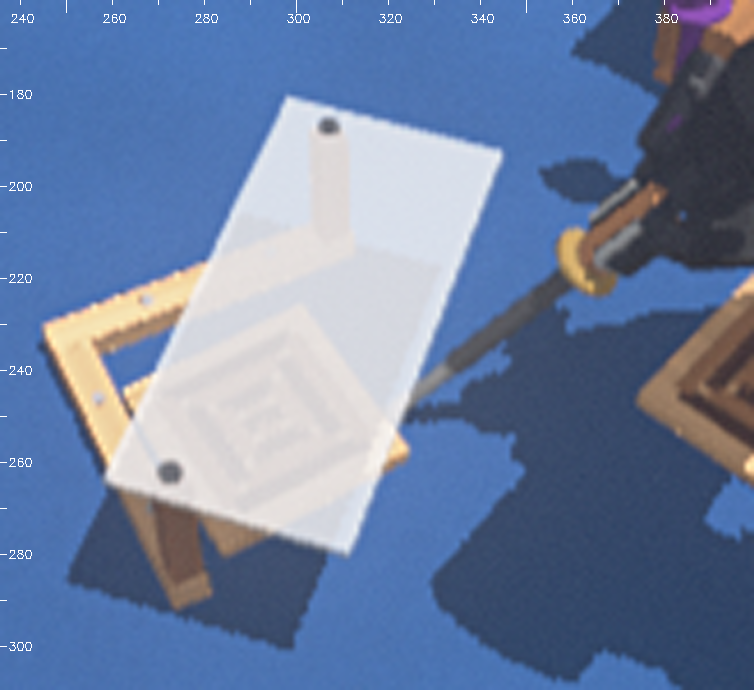

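View pics/s5c.png

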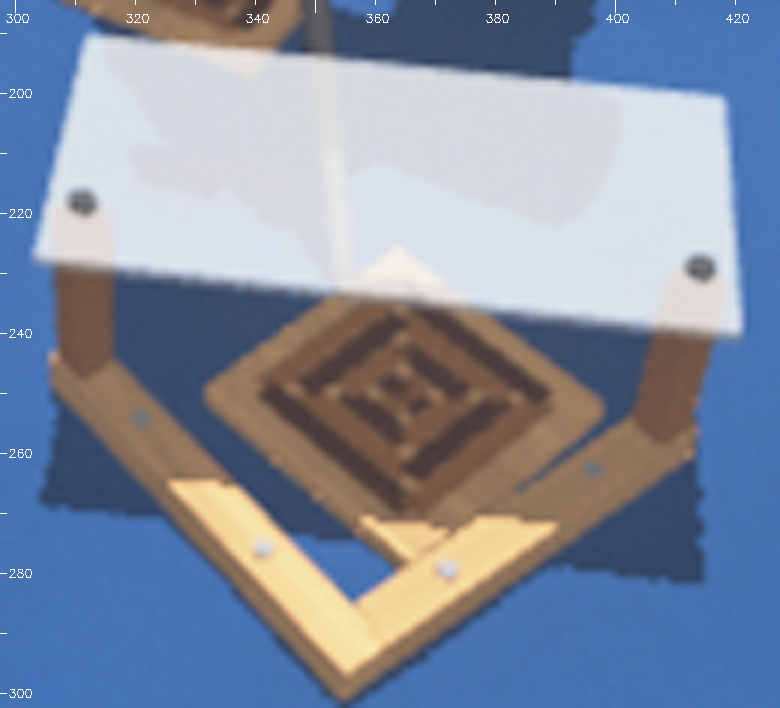

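```bash
cat > pf.py <<'E'
from h import *
off={"scene":np.array((-.4,.5)),"side":np.array((1.3,-.5))}
CN=[(-60,60),(60,60),(60,-60),(-60,-60)]  # scene: right,bottom,left,top ; side: bottom,left,top,right
def panel(sc,sd,x0=(.6,.06,-.6)):
    o=[("scene",np.array(a)-off["scene"],(*c,12)) for c,a in zip(CN,sc) if a]+[("side",np.array(a)-off["side"],(*c,12)) for c,a in zip(CN,sd) if a]
    p,r=fit(o,x0); e=rz(-J[2])@np.r_[p[:2]-J[:2],0]*1000
    print("panel in jig",e[:2].round(1),"rot %.2f deg"%np.degrees(p[2]-J[2]),"res\n",r.round(1).tolist())
    return p
E
python3 - <<'E'
from pf import *
panel([(398,252),(366.7,278.5),(331.7,249.8),(363.8,225.7)],[(285.1,280),(262.7,242.1),(300.7,225.8),(324.2,257.8)])
E
```

```text
panel in jig [-90.2 -67.9] rot 5.30 deg res
 [[0.6, -0.3], [-0.2, 0.1], [-0.1, -0.6], [-0.1, 0.0], [-0.8, -0.8], [-0.8, 3.0], [0.3, -0.2], [0.5, -0.4]]
```

```bash
python3 - <<'E'
from h import *
go(-115,-121,5.2,.025,3)
snap("side","sd6"); snap("scene","s6"); crop("pics/sd6.png","pics/sd6c.png",236,160,400,310,4.6);crop("pics/s6.png","pics/s6c.png",298,185,428,303,6)
E
```

```text
t15.09 foot [-115.9 -126.6    3.9] F_jig [ 0.89 -0.22 -1.31] True
```

View pics/sd6c.png

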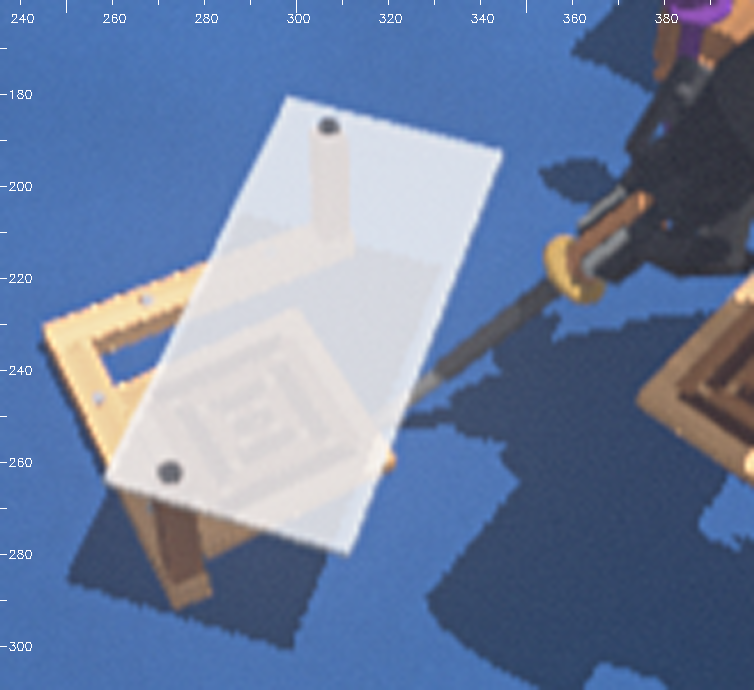

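View pics/s6c.png

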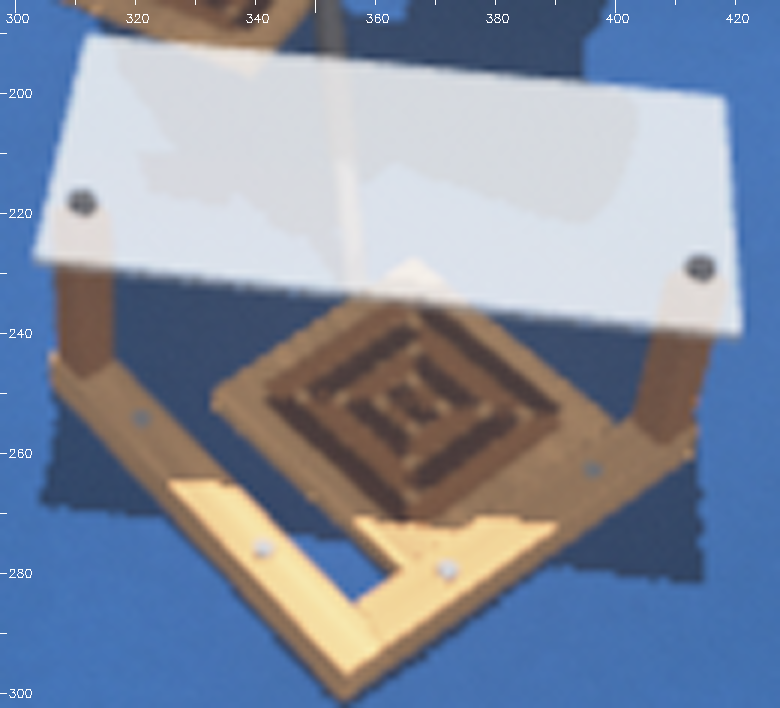

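```bash
python3 - <<'E'
from h import *
go(-120,-142,6,.1,rep=False)
go(-152,-150,6,.12,6,rep=False)
go(-176,-130,6,.12,6,rep=False)
go(-176,-68,6,.12,6)
go(-170,-68,5.2,.05,4)
go(-143,-68,5.2,.05,5)
snap("side","sd7"); snap("scene","s7"); crop("pics/sd7.png","pics/sd7c.png",236,160,400,310,4.6);crop("pics/s7.png","pics/s7c.png",298,185,428,303,6)
E
```

```text
t17.02 foot [-175.6  -68.7    5.6] F_jig [-0.63 -0.63 -1.1 ] False
t17.30 foot [-169.3  -68.5    5.5] F_jig [-0.28  0.13 -1.12] False
t17.99 foot [-143.1  -68.3    5.1] F_jig [ 0.01 -0.2  -1.06] False
```

View pics/sd7c.png

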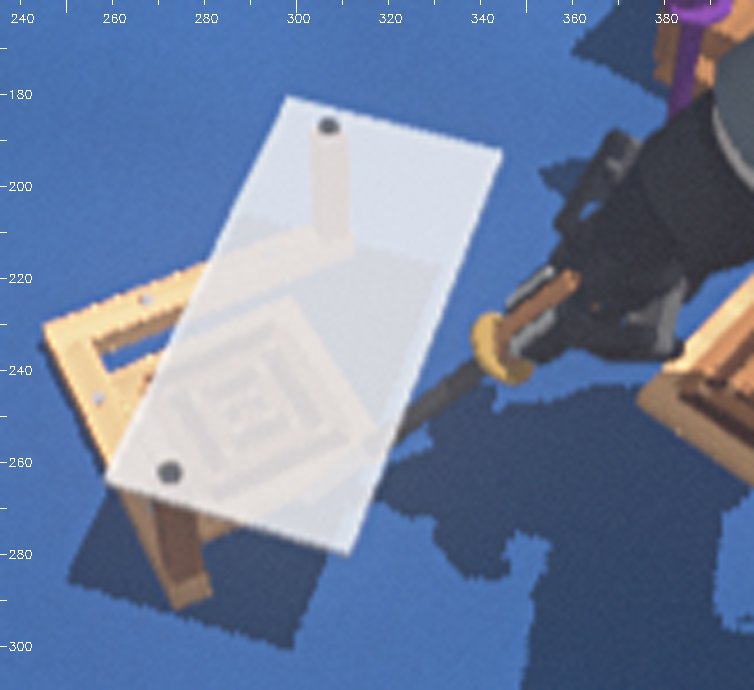

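View pics/s7c.png

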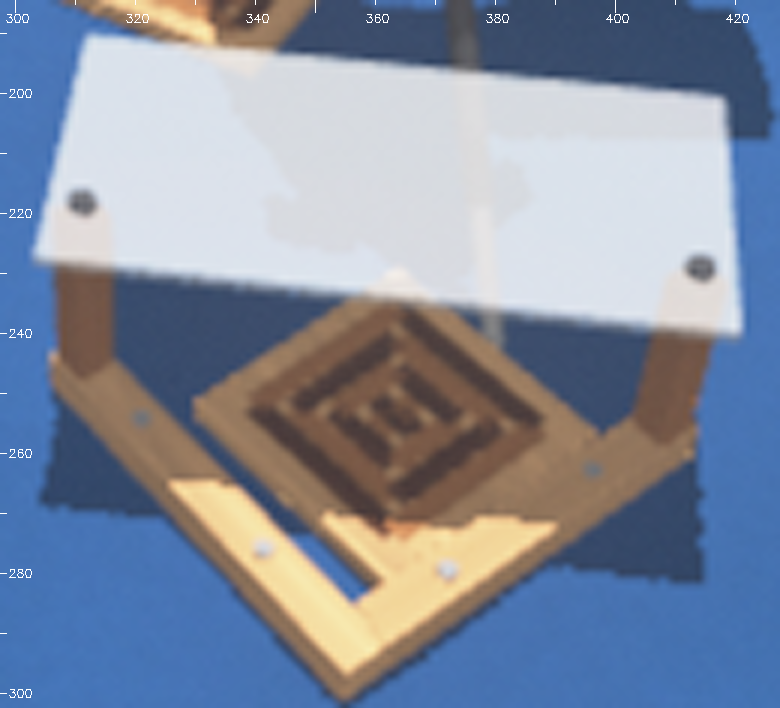

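```bash
python3 - <<'E'
from h import *
go(-150,-70,5.6,.08,rep=False); go(-150,-78,5.4,.08,rep=False)
go(-135,-78,5.2,.05,4)
go(-141,-80,5.6,.08,rep=False); go(-141,-86,5.4,.08)
go(-120,-86,5.2,.03,3.)
snap("side","sd8"); snap("scene","s8"); crop("pics/sd8.png","pics/sd8c.png",236,160,400,310,4.6);crop("pics/s8.png","pics/s8c.png",298,185,428,303,6)
E
```

```text
t19.04 foot [-134.7  -78.1    5. ] F_jig [ 0.11 -0.75 -0.93] False
t19.54 foot [-140.7  -85.9    5.7] F_jig [ 0.05  0.96 -1.05] False
t20.13 foot [-124.7  -86.7    3.4] F_jig [-1.68 -0.19 -1.13] True
```

View pics/sd8c.png

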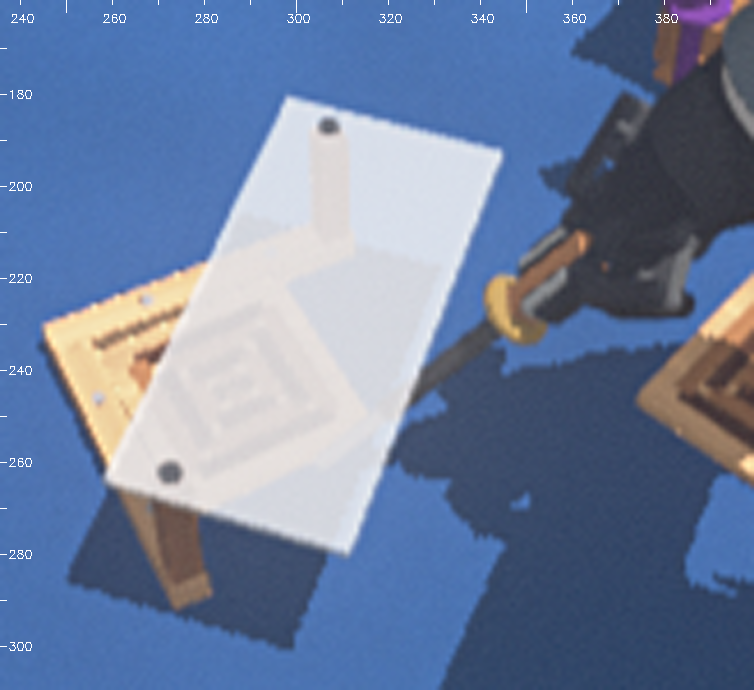

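View pics/s8c.png

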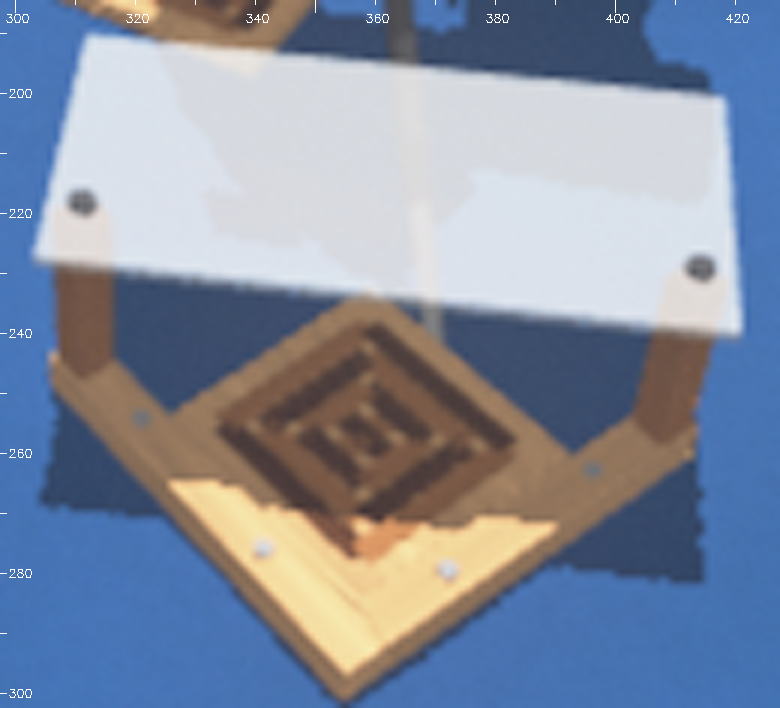

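```bash
cat > cyc.py <<'E'
from h import *
def topush_y(x):
    go(-140,-92,7,.1,rep=False); go(-150,-128,7,.12,6,rep=False); go(-135,-148,7,.12,6,rep=False); go(x,-138,6.2,.12,6)
def topush_x(y):
    go(-92,-140,7,.1,rep=False); go(-128,-150,7,.12,6,rep=False); go(-148,-135,7,.12,6,rep=False); go(-138,y,6.2,.12,6)
E
python3 - <<'E'
from cyc import *
topush_y(-88); ctrl.pause(.1); go(-88,-118,6.2,.03,3)
topush_x(-88); ctrl.pause(.1); go(-118,-88,6.2,.03,3)
snap("side","sd9"); snap("scene","s9"); crop("pics/sd9.png","pics/sd9c.png",236,200,330,300,7.5);crop("pics/s9.png","pics/s9c.png",298,225,428,303,6)
E
```

```text
t21.86 foot [ -88.8 -138.3    5.3] F_jig [-0.75 -0.11 -2.32] False
t22.48 foot [ -89.2 -123.8    5. ] F_jig [ 0.23 -0.03 -1.38] True
t24.08 foot [-138.3  -88.4    5.5] F_jig [-0.77 -0.14 -0.58] False
t24.73 foot [-123.6  -88.9    4.7] F_jig [-1.71  0.34 -0.68] True
```

View pics/sd9c.png

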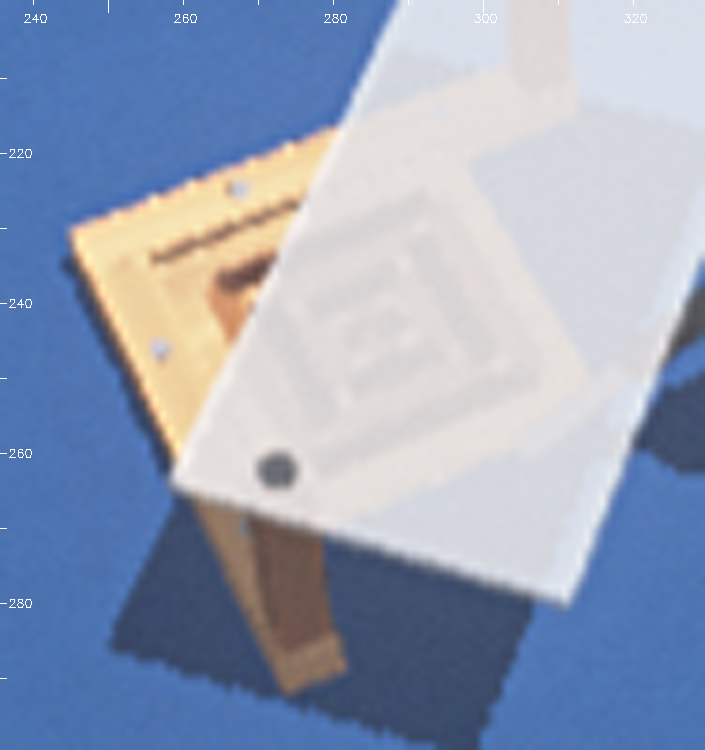

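View pics/s9c.png

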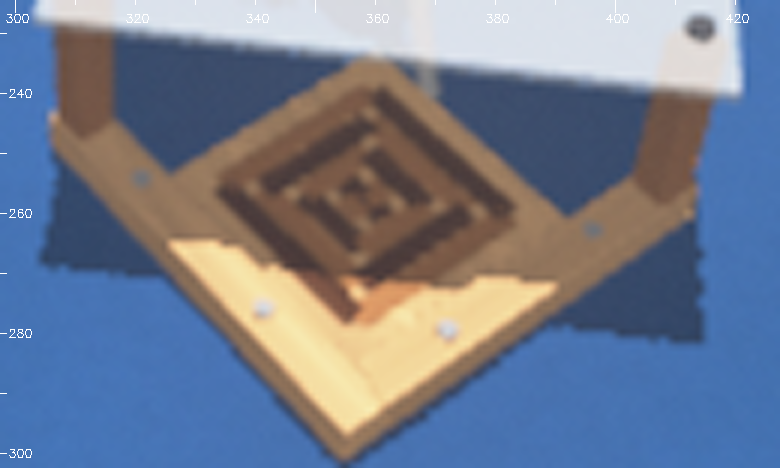

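```bash
python3 - <<'E'
from cyc import *
topush_y(-110); ctrl.pause(.1); go(-110,-118,6.2,.025,3)
go(-108,-135,6.5,.1,rep=False); go(-82,-135,6.2,.1); ctrl.pause(.1); go(-82,-118,6.2,.025,3)
topush_x(-110); ctrl.pause(.1); go(-118,-110,6.2,.025,3)
go(-135,-108,6.5,.1,rep=False); go(-135,-82,6.2,.1); ctrl.pause(.1); go(-118,-82,6.2,.025,3)
go(-134,-84,6.5,.1)
snap("side","sd10"); snap("scene","s10"); crop("pics/sd10.png","pics/sd10c.png",236,200,330,300,7.5);crop("pics/s10.png","pics/s10c.png",298,225,428,303,6)
E
```

```text
t26.21 foot [-108.3 -136.9    5.6] F_jig [-0.09 -0.07 -1.85] True
t26.95 foot [-110.6 -121.9    4.8] F_jig [ 1.16 -1.23 -1.33] True
t27.64 foot [ -82.4 -135.2    5.6] F_jig [-0.31 -0.7  -0.99] False
t28.31 foot [ -82.5 -121.8    5.2] F_jig [ 1.37 -2.49 -0.8 ] True
t29.72 foot [-136.6 -108.4    6. ] F_jig [ 0.27 -0.66 -1.25] True
t30.43 foot [-123.6 -110.6    4.4] F_jig [-1.27  0.46 -0.25] True
t31.11 foot [-135.4  -82.2    5.6] F_jig [-0.01 -0.79 -1.18] False
t31.74 foot [-123.4  -82.7    4.8] F_jig [-1.22  1.42 -0.76] True
t32.00 foot [-134.5  -84.2    6.2] F_jig [-0.32  0.61 -0.59] False
```

View pics/sd10c.png

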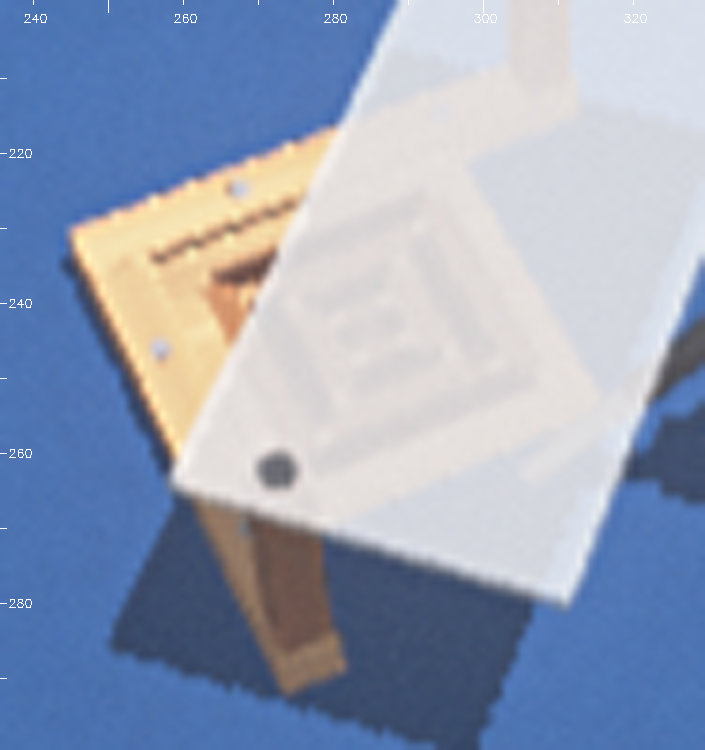

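View pics/s10c.png

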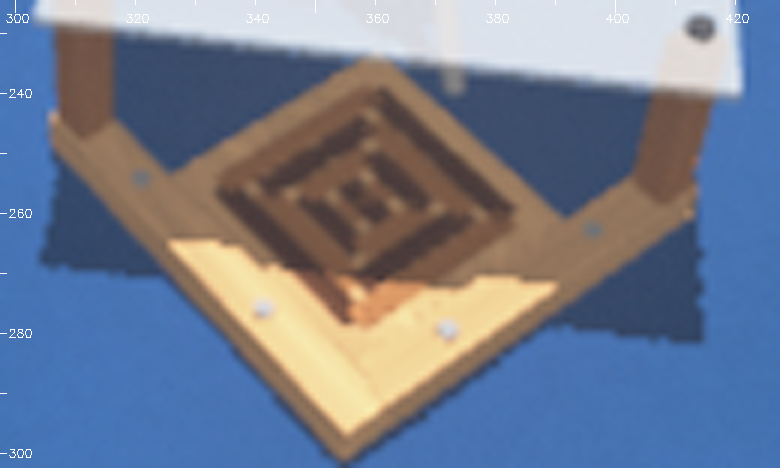

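```bash
python3 - <<'E'
from cyc import *
topush_y(-96); ctrl.pause(.15); go(-96,-116,6.2,.025,3.5)
topush_x(-96); ctrl.pause(.15); go(-116,-96,6.2,.025,3.5)
go(-136,-98,6.5,.1)
E
```

```text
t33.59 foot [ -96.7 -138.3    5.3] F_jig [-0.54  0.19 -0.83] False
t34.42 foot [ -96.6 -121.9    5. ] F_jig [-0.36 -1.7  -0.33] True
t35.99 foot [-138.4  -96.4    5.4] F_jig [-0.42  0.12 -1.05] False
t36.79 foot [-123.4  -96.7    4.5] F_jig [-1.8   1.17 -0.28] True
t37.07 foot [-136.5  -98.1    6.3] F_jig [-0.73  0.68 -0.38] False
```

```bash
python3 - <<'E'
from h import *
go(-150,-140,7,.1,6,rep=False); go(-172,-190,12,.12,rep=False); go(-175,-195,42,.12)
g=np.load("grip.npz"); p=g["p"]; a=np.radians(-12.4); d=np.array([np.cos(a),np.sin(a),0])
R=down(np.radians(4))
ctrl.movep([.33,-.10,.29],R)
ctrl.movel(p+[0,0,.04]-d*.12,frame=R,v=.2)
ctrl.movel(p+[0,0,.012]-d*.12,v=.1); ctrl.pause(.15)
s=ctrl.sense(); print(s["time"],s["position"],p+[0,0,.012]-d*.12,s["orientation"],g["R"],s["force"])
snap("scene","s11"); snap("side","sd11"); snap("wrist","w11")
crop("pics/s11.png","pics/s11c.png",180,60,330,215,4); crop("pics/sd11.png","pics/sd11c.png",360,50,500,225,4)
A=cv2.imread("pics/s2.png");B=cv2.imread("pics/s11.png"); C=cv2.imread("pics/sd2.png");D=cv2.imread("pics/sd11.png")
f=lambda im,x0,y0,x1,y1:cv2.resize(im[y0:y1,x0:x1],None,fx=6,fy=6,interpolation=cv2.INTER_CUBIC)
cv2.imwrite("pics/cmp.png",np.hstack([f(A,245,95,285,165),f(B,245,95,285,165)])); cv2.imwrite("pics/cmp2.png",np.hstack([f(C,425,125,475,195),f(D,425,125,475,195)]))
E
```

```text
t38.67 foot [-175.2 -194.4   41.8] F_jig [-0.79  0.45 -2.03] False
41.1667 [ 0.3266 -0.3012  0.2302] [ 0.3261 -0.3011  0.2293] [[-0.9975 -0.0702  0.0014]
 [-0.0702  0.9975 -0.0009]
 [-0.0013 -0.001  -1.    ]] [[-0.9976 -0.0698  0.0004]
 [-0.0698  0.9976 -0.0005]
 [-0.0004 -0.0005 -1.    ]] [ 0.6954  0.4454 -0.8119]
```

View pics/cmp.png

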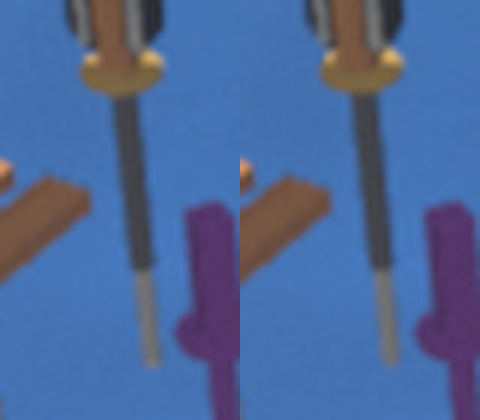

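View pics/cmp2.png

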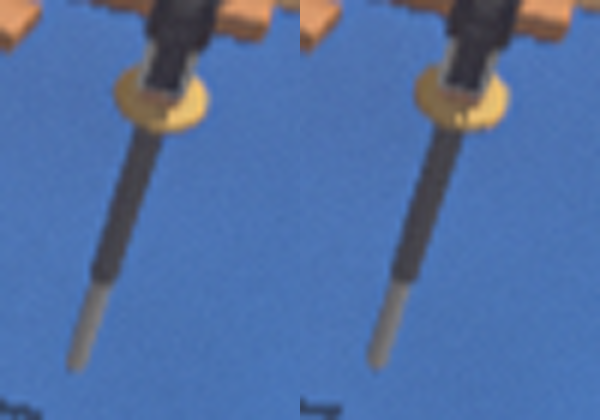

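View pics/w11.png

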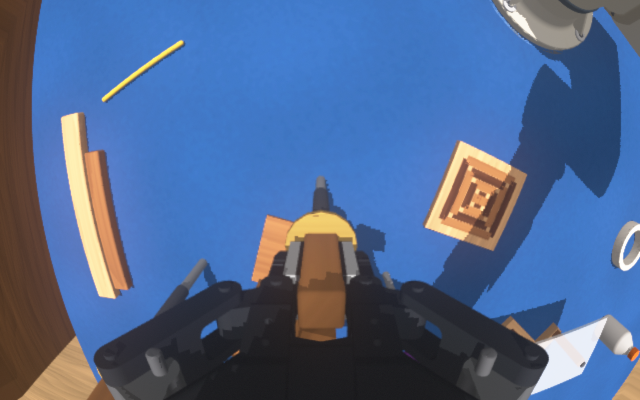

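```bash
python3 - <<'E'
from h import *
g=np.load("grip.npz"); p=g["p"]
h=ctrl.movel(p+[0,0,.0125],frame=down(np.radians(4)),v=.08,until_force=8); s=ctrl.sense(); print(h,s["time"],s["position"],s["force"])
if not h:
    ctrl.pause(.15); h=ctrl.movel(p-[0,0,.003],v=.02,until_force=2.5); s=ctrl.sense(); print(h,s["time"],s["position"],p,s["force"],s["wrist_torque"])
snap("scene","s12"); crop("pics/s12.png","pics/s12c.png",180,60,300,205,4)
snap("side","sd12"); crop("pics/sd12.png","pics/sd12c.png",360,50,460,215,4)
E
```

```text
False 42.9667 [ 0.443  -0.3268  0.23  ] [-0.1222  0.3799 -0.3358]
True 43.7333 [ 0.4432 -0.3268  0.2172] [ 0.4433 -0.3269  0.2173] [0.3551 1.0386 3.9908] [ 0.3098 -0.0317  0.0401]
```

View pics/s12c.png

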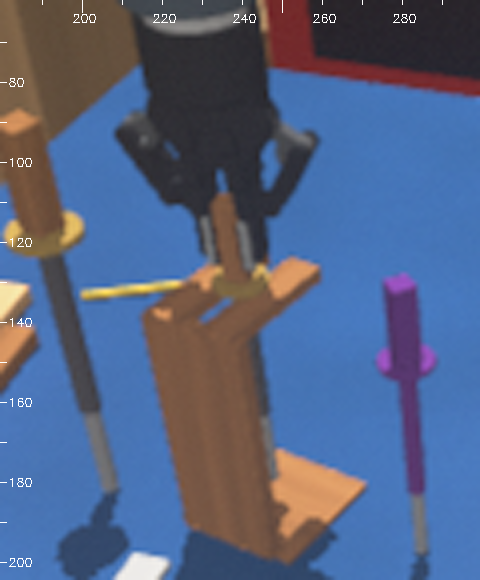

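View pics/sd12c.png

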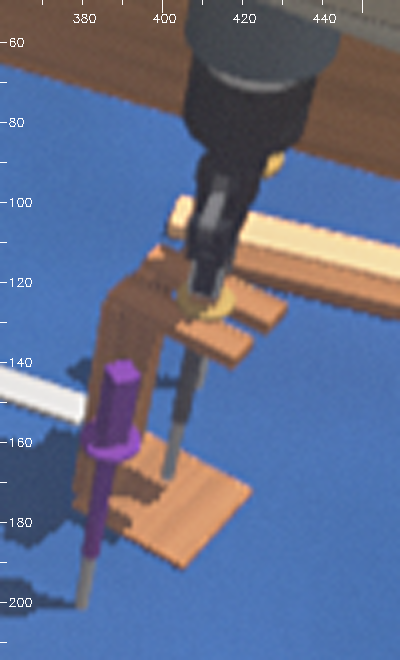

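```bash
python3 - <<'E'
from h import *
ctrl.command_gripper(1.0)
p=ctrl.sense()["position"]
ctrl.movel(p+[0,0,.10],v=.1)
ctrl.movel(np.array([.30,-.30,.36]),v=.2)
ctrl.pause(.4); s=ctrl.sense(); print(s["time"],s["position"],s["force"])
snap("scene","s13"); snap("side","sd13")
crop("pics/s13.png","pics/s13c.png",298,215,428,303,6)
A=cv2.imread("pics/scene0.png");B=cv2.imread("pics/s13.png"); C=cv2.imread("pics/side0.png");D=cv2.imread("pics/sd13.png")
f=lambda im,x0,y0,x1,y1,k:cv2.resize(im[y0:y1,x0:x1],None,fx=k,fy=k,interpolation=cv2.INTER_CUBIC)
cv2.imwrite("pics/cm3.png",np.hstack([f(A,205,95,285,205,4.8),f(B,205,95,285,205,4.8)])); cv2.imwrite("pics/cm4.png",np.hstack([f(C,370,90,450,205,4.8),f(D,370,90,450,205,4.8)]))
E
```

```text
46.9583 [ 0.3003 -0.3     0.3597] [-0.0403 -0.2827  0.7388]
```

View pics/cm3.png

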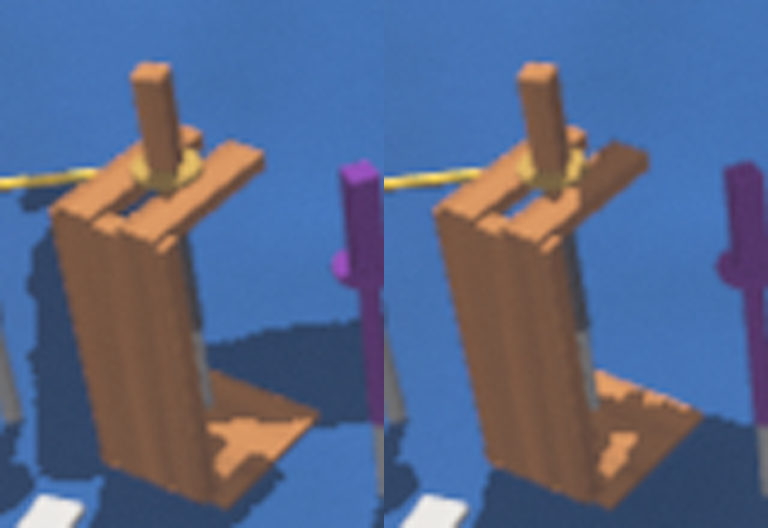

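View pics/cm4.png

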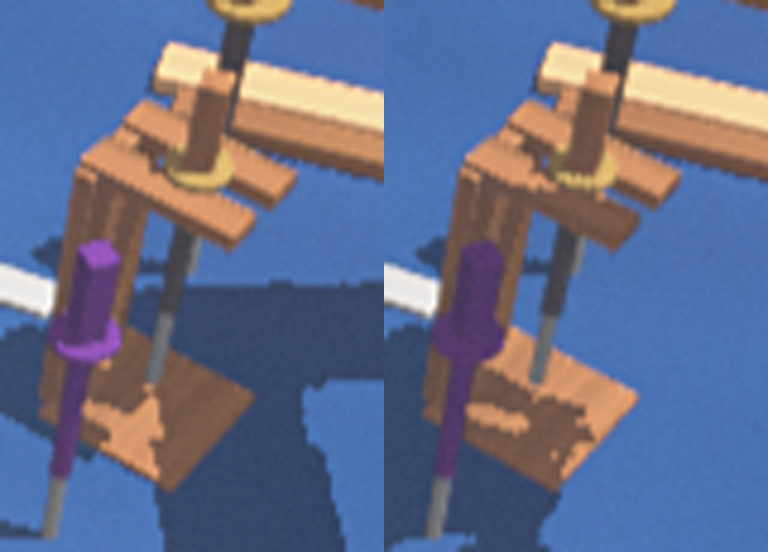

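View pics/s13c.png

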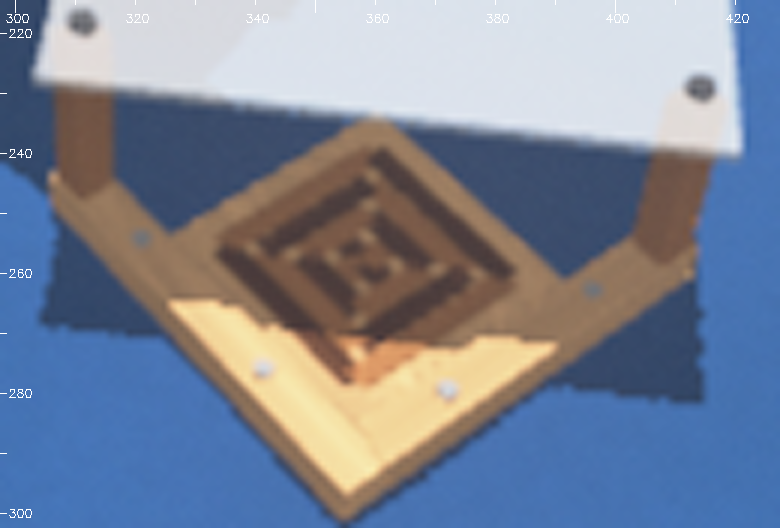

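View pics/s13.png

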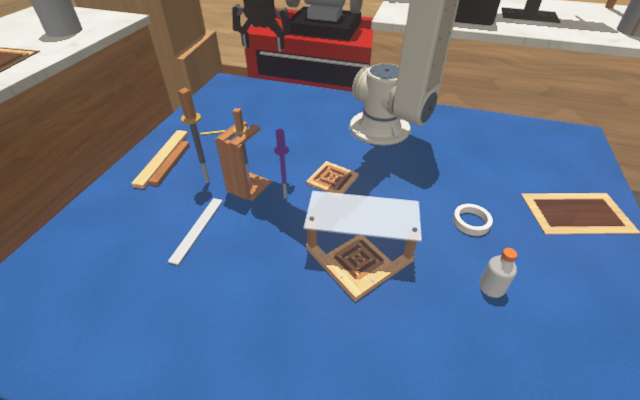

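The stick hangs as before and the bystanders are unmoved. As a last check I'll compare the panel's visible near edges with where they should be when home.

```bash
python3 - <<'E'
from pf import *
# jig features re-picked near panel for local offset: outer corner top & inner geometry
for m in [(-120,-120,12),(-60,-120,12),(0,-120,12),(-120,-60,12),(-120,0,12),(22,22,20),(0,-172,20),(-172,0,20)]:
    print(m,(proj("scene",j2w(*m))[0]+off["scene"]).round(1))
img=cv2.imread("pics/s13.png"); k=6
a=cv2.resize(img[215:303,298:428],None,fx=k,fy=k,interpolation=cv2.INTER_CUBIC)
def line(P,c):
    q=np.array([(proj("scene",j2w(*m))[0]+off["scene"]-[298,215]+.5)*k for m in P]).astype(int); cv2.polylines(a,[q],False,c,1)
line([(0,-120,12),(-120,-120,12),(-120,0,12)],(0,0,255)); line([(0,-172,20),(0,0,20),(-172,0,20)],(0,255,0)); line([(22,-172,20),(22,22,20),(-172,22,20)],(0,255,0))
cv2.imwrite("pics/ov.png",a)
E
```

```text
(-120, -120, 12) [360.2 232.7]
(-60, -120, 12) [342.7 243.2]
(0, -120, 12) [324.3 254.4]
(-120, -60, 12) [375.7 246.8]
(-120, 0, 12) [392.5 262. ]
(22, 22, 20) [355.1 296.9]
(0, -172, 20) [312.1 239.6]
(-172, 0, 20) [407.6 250. ]
```

View pics/ov.png

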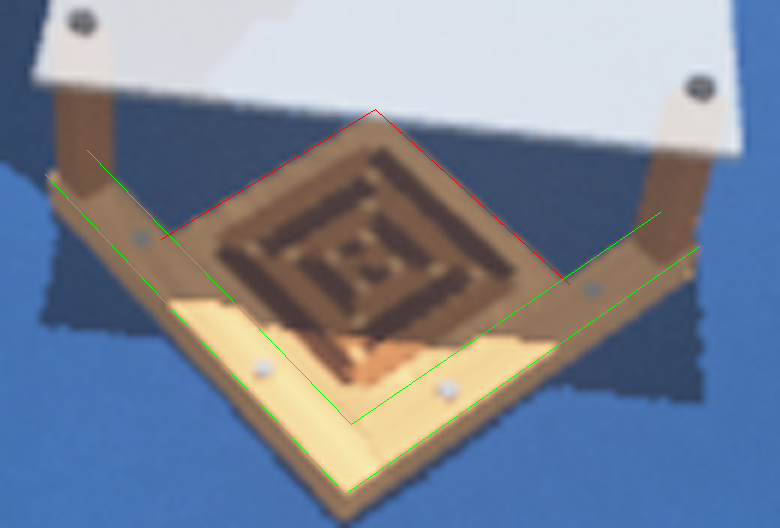

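```bash
python3 - <<'E'
from bench import ctrl
ctrl.close_job(); print(ctrl.sense()["time"])
E
```

```text
the job is handed in; nothing more can be done
the job is handed in; nothing more can be done
```

The panel is home against both fences, the stick hangs back in its rack, and I handed the job in at about 47 s of the 72 s allowed.

- **Stick:** I took the smaller brown stick out of the rack. Touching the bench lightly put its foot 210 mm below the grasp point, which is inside the given range.
- **Pushing:** With the stick leaning 36° under the guard, I nudged the panel in alternating light pushes, with force stops of 3 to 6 N. The nudges seating it against the fences stopped at 3 to 3.5 N.
- **Panel check by feel:** On the last pass the foot met firm resistance at the same place at two or three points along each edge. The readings were y = -121.8 to -121.9 mm and x = -123.4 to -123.6 mm. Before that, the y reading had still been at -123.8 mm, so the panel shifted about 2 mm more on that pass.
- **Panel check by picture:** The home outline drawn over the last scene picture lies parallel to the panel's near edges and agrees to within a millimetre or two.
- **Stick return:** It sits at the same height as at the start, and looks the same in the before and after pictures.
- **Bystanders:** The tape roll, glue bottle and metal bar look unmoved in the final scene picture.
- **What disagreed:** The side camera was about 1.5 px off the other measurements, so I corrected both fixed cameras against the known foot position. The final foot readings are also 1 to 2 mm nearer the fences than the camera-fitted jig pose predicts. I put that down to calibration and give in the arm.

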